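# Fit spacer, pane and bezel into a box frame on a sloping table easel

## Robot

A 6-joint arm with a two-finger parallel gripper is mounted at the origin on the work surface. World frame = base frame: x ahead of the robot, y to its left, z up, the work surface at z = 0. Lengths are in m, angles in rad, forces in N, time in s.
With the tool pointing down it reaches from about 0.35 to 0.875 m from the base axis. Payload 15.5 kg.
Tool frame: the origin (TCP) lies midway between the tips of the shut fingers; the grasp point (between the pads) lies 19 mm behind it (ctrl.grip_point_offset is the distance from the TCP to the grasp point, in m); z points along the fingers, x is the direction in which the jaws open and shut, and the axes are right-handed (so a half turn about z gives the same grasp; the last joint's range is limited). The gripper opens to 85 mm and grips with 20 to 120 N. Pads are 22 mm wide; open, the fingers measure 114 mm over their backs; the gripper's body (76 mm by 85 mm) begins 54 mm behind the grasp point. The pads swing forward as they close: fully open they stand 13 mm farther back than shut.
Start: joints at [-1.345, 0.494, 1.345, -0, 1.302, -0.096], TCP at [0.197, -0.593, 0.231] pointing down, gripper open.
Joint ranges: [-2.91, 2.91], [-0.82, 2.16], [0.22, 2.67], [-1.22, 4.37], [0.12, 2.79], [-3.08, 3.08]. Speed limits (rad/s): [1.89, 1.89, 2.57, 3.01, 3.01, 3.01].

## Interface

Orientations are given as a rotation vector (axis times angle).
In Python, from plant import ctrl gives the robot as it stands. The module is installed in compiled form; this text tells all that it offers.
- The arm moves only by the shell command python3 -m pendant 'ROWS' [OPENING]. ROWS is text: rows parted by semicolons, each of 6 numbers parted by spaces: the shift along the world's x, y, z in cm, then the turn, a rotation vector about the world's x, y, z in rad. In form: tx ty tz wx wy wz; .... A call has 1 to 8 rows; each row is the pose to reach, as a shift and turn from the pose commanded when the call began; what a row does not reach only later rows make up. A row lasts 1/8 s, in which the tool goes at most 62.5 mm and 10.7 degrees, less where a joint would pass 70% of its speed; a pose out of reach is approached as far as the arm can. A call with a gripper value outside its range is refused whole. OPENING is the gripper command: -1 is shut, 1 is fully open, values between are in proportion, set as the call begins (- or left out, the last holds). The fingers move at their own pace and stop on an object; the grip force is fixed at half the most. Time passes only in rows, so rows that repeat a pose let the fingers close. It gives the time, the measured TCP pose, the force and the opening at its end, in the units of the state.
- ctrl.get_obs(): the state, without advancing time (a new reading comes with each control period).
- ctrl.camera(name): name is "scene" or "top" or "wrist"; returns a dict with "pixels" (384x512x3 uint8, blue, green, red), "intrinsics" (3x3 intrinsics, pixels), "R" (3x3) and "t" (3): a world point X has camera coordinates R X + t. Camera axes: x right, y down, z forward; pixel columns grow to the right and rows downward; lengths in m; the calibration is good to about 2 mm. A picture is of the moment at which its call begins. There is no depth.
- ctrl.finish_job(): hands the job in, once; it reports no verdict.
The state is a dict: "t": time; "q": joint angles; "dq": joint speeds; "tau": joint torques, N m; "ee_pos": TCP position; "orientation": TCP orientation; "ft_force": force on the tool from outside, world axes, zero at the start; "torque": the same for the moment, N m; "gripper_width": finger opening in m.
Only numpy, scipy, OpenCV 4.12 (cv2) and the standard library are available. Lean on these libraries where they do the work, as an engineer would, in place of code of your own. Each camera call takes 0.05 s, during which the arm holds its last target. There are 200 camera calls.

## Task

Fit out the small box frame that is screwed to the sloping board of the table easel: lay in the deep spacer frame first, then the clear pane on it, then the flat bezel on top. Let go of each part lying square and fully home before you bring the next, so that at the end the bezel is flush with the front of the frame. Leave the easel as it stands and do not disturb the water caddy, the brush jar or the paint jar.

Things in the scene. Friction and masses are not known exactly. Their poses are not given: they have to be found in the camera images.
- easel (a joint): slope of the easel's plywood board above level, rad (0.40 to 0.62). The board, 190 mm long, 178 mm wide, 9 mm thick, is hinged at its low edge; its very stiff friction hinge (8 N m) must stay as it is.
- easel_base: fixed wooden base of the easel, 190 mm (x) by 178 mm (y); origin under its middle, x towards the board's high edge. The board's hinge lies 90 mm before the middle (-x), 22 mm over the table. Two brass quadrant stays 6 mm thick stand beside the board at y = +/-98 mm, 120 mm from the hinge, rising at most 40 mm above the board's face.
- rebate (a point): centre of the floor of the box frame's rebate (it bears a small painting), 100 mm up the board from the hinge. x runs up the slope along the rebate's length, y level across it, z square out of the frame. Rebate 92 mm long, 67 mm wide (1.5 mm play on every side of a part), 27 mm deep to the frame's front; inner front edges bevelled 3 mm; moulding 18 mm wide.
- notch (a point): middle of the left (+y) thumb notch, level with the rebate floor, 42 mm from the rebate's centre; its like is at -y. In the middle of each long side the moulding is cut clean through for 46 mm (x from -23 to +23 mm), and beyond 30 mm from the centre down to the board, 8 mm below the rebate floor, so that fingers holding a part by its long edges can go right in and open outwards.
- spacer_c (a point): centre (half-way up) of the spacer: a plain wooden frame 89 mm long (x), 64 mm wide (y), 14 mm high, with narrow 7 mm walls round a big opening, 35 g. It goes in first, on the rebate floor. It starts flat on a drying rest; which part lies on the rest at which place varies. Either way round and either side up will do, as with the other parts.
- pane_c (a point): centre of the clear acrylic pane with greenish edges: a solid plate 89 mm long (x), 64 mm wide (y), 5 mm thick, 34 g. It starts flat on a drying rest. It goes in second, on the spacer, its centre then 16.5 mm above the rebate floor.
- bezel_c (a point): centre of the bezel (retaining frame): a flat wooden frame 89 mm long (x), 64 mm wide (y), 8 mm thick, with broad 13 mm borders round a small window, 30 g. It starts flat on a drying rest. It goes in last, on the pane, its centre then 23 mm above the rebate floor, its face flush with the frame's front.
- rest_spacer: fixed wooden drying rest under the spacer, 92 mm (x) by 48 mm (y), 18 mm high; origin under its middle. Two cross-bars 12 mm wide at x = +/-40 mm carry the part's ends, joined by a low bar 14 mm wide, so the part's long edges overhang by 8 mm and fingers can pass beside and below them.
- rest_pane: the same kind of drying rest, under the pane
- rest_bezel: the same kind of drying rest, under the bezel
- caddy: bystander: white plastic water caddy, 110 mm (x) by 150 mm (y) by 85 mm high, with a blue carrying handle along y up to 144 mm; origin under its middle
- brush_jar: bystander: glass jar 64 mm across, 100 mm high, with four brushes that stand up to 200 mm above the table, within the jar's width; it stands between the drying rests and the easel; origin under its middle
- paint_jar: bystander: closed black paint jar, 58 mm across, 70 mm high; origin under its middle
Not all that is in view belongs to the job. Of the things that look like the part that bears pane_c, the smaller one is meant. What is shaped like the part that bears spacer_c but green is not meant.

How it is judged:
On the way, in this order (a step that is already met when the one before it is completed fails the run):
1. the spacer lies fully home on the floor of the rebate, let go (x of spacer_c in the frame of rebate between -0.0035 and 0.0035 m and y of spacer_c in the frame of rebate between -0.0035 and 0.0035 m and z of spacer_c in the frame of rebate between 0.0045 and 0.0095 m and angle between the z axis of spacer_c and the z axis of rebate, either way round below 0.06 rad and contact force between spacer and the fingers below 0.3 N), for 0.2 s.
2. the pane lies fully home on the spacer, let go (x of spacer_c in the frame of rebate between -0.0035 and 0.0035 m and y of spacer_c in the frame of rebate between -0.0035 and 0.0035 m and z of spacer_c in the frame of rebate between 0.0045 and 0.0095 m and angle between the z axis of each of spacer_c, pane_c and the z axis of rebate, either way round below 0.06 rad and x of pane_c in the frame of rebate between -0.0035 and 0.0035 m and y of pane_c in the frame of rebate between -0.0035 and 0.0035 m and z of pane_c in the frame of rebate between 0.014 and 0.019 m and contact force between pane and the fingers below 0.3 N), for 0.2 s.
3. the bezel lies fully home on the pane, let go (x of spacer_c in the frame of rebate between -0.0035 and 0.0035 m and y of spacer_c in the frame of rebate between -0.0035 and 0.0035 m and z of spacer_c in the frame of rebate between 0.0045 and 0.0095 m and angle between the z axis of each of spacer_c, pane_c, bezel_c and the z axis of rebate, either way round below 0.06 rad and x of pane_c in the frame of rebate between -0.0035 and 0.0035 m and y of pane_c in the frame of rebate between -0.0035 and 0.0035 m and z of pane_c in the frame of rebate between 0.014 and 0.019 m and x of bezel_c in the frame of rebate between -0.0035 and 0.0035 m and y of bezel_c in the frame of rebate between -0.0035 and 0.0035 m and z of bezel_c in the frame of rebate between 0.0205 and 0.0255 m and contact force between bezel and the fingers below 0.3 N), for 0.2 s.
At the end, for the whole second after the job is handed in: In the rebate: spacer centre 7 mm above its floor, pane 16.5 mm, bezel 23 mm, each within 2.5 mm of that height, within 3.5 mm of the middle in length and width, within 0.06 rad of parallel to the floor, and at rest (x of spacer_c in the frame of rebate between -0.0035 and 0.0035 m and y of spacer_c in the frame of rebate between -0.0035 and 0.0035 m and z of spacer_c in the frame of rebate between 0.0045 and 0.0095 m and angle between the z axis of each of spacer_c, pane_c, bezel_c and the z axis of rebate, either way round below 0.06 rad and x of pane_c in the frame of rebate between -0.0035 and 0.0035 m and y of pane_c in the frame of rebate between -0.0035 and 0.0035 m and z of pane_c in the frame of rebate between 0.014 and 0.019 m and x of bezel_c in the frame of rebate between -0.0035 and 0.0035 m and y of bezel_c in the frame of rebate between -0.0035 and 0.0035 m and z of bezel_c in the frame of rebate between 0.0205 and 0.0255 m and linear speed of each of spacer, pane, bezel below 0.01 m/s); the robot touches nothing.
It fails at once if the water caddy is shifted by more than 25 mm or tipped (distance of caddy from where it was at the start of the episode above 0.025 m or angle between caddy's own z axis and vertical above 0.3 rad).
It fails at once if the brush jar is shifted by more than 25 mm or tipped (distance of brush_jar from where it was at the start of the episode above 0.025 m or angle between brush_jar's own z axis and vertical above 0.3 rad).
It fails at once if the paint jar is shifted by more than 25 mm or tipped (distance of paint_jar from where it was at the start of the episode above 0.025 m or angle between paint_jar's own z axis and vertical above 0.3 rad).
It fails at once if the easel's slope is changed so that the frame moves more than 8 mm (distance of rebate from where it was at the start of the episode above 0.008 m).
It also fails if it takes over 72 s, if anything falls off the work surface, if the arm or the gripper's body presses on something with over 40 N, if the wrist force passes 120 N, or if a joint passes its speed limit or range.

## Working session

There is one attempt and no reset: what is moved stays moved. The work goes in short steps, Python scripts to look and compute and a shell command to move; the robot and the scene stay as the last step left them, time stands still between calls to the robot, and variables do not carry over. Pictures are saved under pics/ and viewed, about 8 in all and at most 12, crops included, and the job is handed in when it is done.

```bash
mkdir -p pics; cat > h.py <<'E'
import numpy as np, cv2
from plant import ctrl
def snap(n,f):
    c=ctrl.camera(n); cv2.imwrite('pics/'+f+'.png',c['pixels']); np.savez('pics/'+f+'.npz',K=c['intrinsics'],R=c['R'],t=c['t']); return c
def load(f):
    d=np.load('pics/'+f+'.npz'); return d['K'],d['R'],d['t']
def ray(c,uv,z):
    K,R,t=c; o=-R.T@t; out=[]
    for u,v in uv:
        d=R.T@np.linalg.solve(K,[u,v,1]); out.append(o+d*(z-o[2])/d[2])
    return np.array(out)
def proj(c,X):
    K,R,t=c; p=(K@(R@np.atleast_2d(X).T+np.array(t)[:,None])).T; return p[:,:2]/p[:,2:]
E
python3 - <<'E'
from h import *
for n in('scene','top','wrist'):
    c=snap(n,n+'0'); print(n,-c['R'].T@c['t'])
a=cv2.imread('pics/top0.png');b=cv2.imread('pics/scene0.png')
cv2.imwrite('pics/topbig.png',cv2.resize(a,(800,600),interpolation=cv2.INTER_CUBIC))
cv2.imwrite('pics/scenebig.png',cv2.resize(b,(800,600),interpolation=cv2.INTER_CUBIC))
o=ctrl.get_obs();print(o,ctrl.grip_point_offset)
E
```

```text
scene [ 0.98684606 -0.08108017  0.76146322]
top [2.96067742e-01 1.37029757e-03 1.47448442e+00]
wrist [ 0.26379789 -0.57102805  0.37270133]
{'t': 0.15, 'q': array([-1.34551724e+00,  4.94048738e-01,  1.34595742e+00, -6.67812243e-06,
        1.30249169e+00, -9.54944881e-02]), 'dq': array([-0.00044573, -0.00101619, -0.00135485,  0.00027381,  0.00036386,
       -0.00034541]), 'tau': array([ 1.59095212e-03, -8.82539892e+01, -3.84065437e+01, -3.01473824e-05,
        7.16148454e-03, -4.05488925e-05]), 'ee_pos': array([ 0.19700921, -0.59286531,  0.23084271]), 'orientation': array([-2.54721595e+00,  1.83781731e+00,  1.07497316e-03]), 'ft_force': array([-0.57147894,  0.54057385, -0.02312882]), 'torque': array([-0.03094102, -0.0150831 , -0.01558446]), 'gripper_width': 0.08571498102953656} 0.0187
```

View pics/topbig.png

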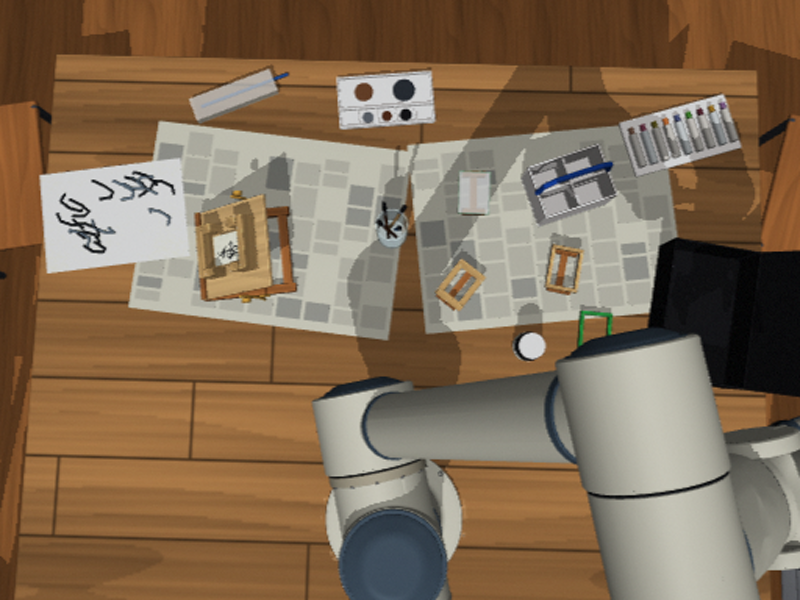

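View pics/scenebig.png

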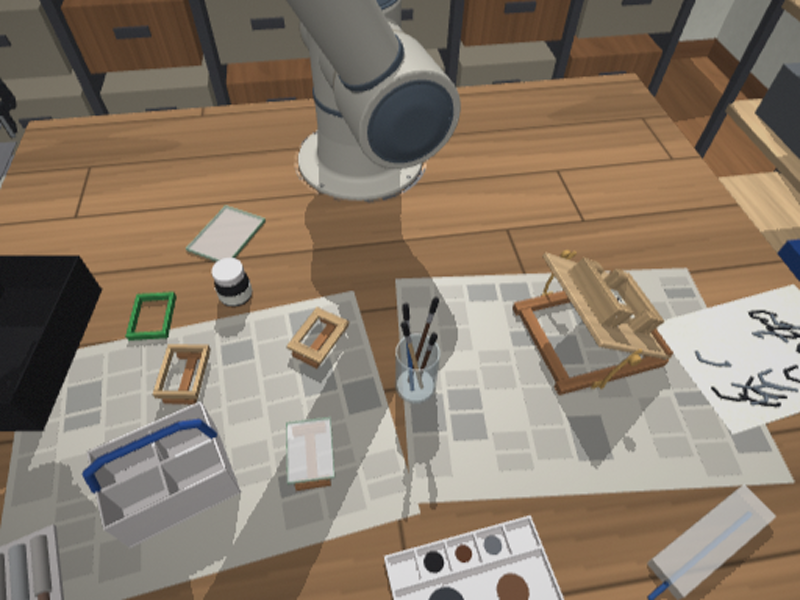

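The top view shows the pane at about (474,192), the frames at (565,268) and (460,285), the easel at (235,248) with its high edge to the right (-y), the brush jar at (392,228), the caddy at (572,183) and the paint jar at (530,346). Next I'll zoom in to get corners.

```bash
python3 - <<'E'
from h import *
a=cv2.imread('pics/top0.png');b=cv2.imread('pics/scene0.png')
def crop(i,x,y,w,h,W,H): return cv2.resize(i[y:y+h,x:x+w],(W,H),interpolation=cv2.INTER_CUBIC)
# top: parts 270..380 x 100..200 ; easel 115..195 x 115..200
p=np.hstack([crop(a,270,105,120,90,400,300),crop(a,115,115,80,60,400,300)])
p2=np.hstack([crop(b,90,190,140,105,400,300),crop(b,325,155,120,90,400,300)])
cv2.imwrite('pics/z1.png',np.vstack([p,p2]))
c=load('top0')
s=lambda l:np.array(l)/1.5625
for n,uv,z in (('pane',(474,192),.02),('A',(565,268),.03),('B',(460,285),.025),('jar',(392,240),0.0),('paint',(531,346),.07),('caddy',(572,185),.085)):
    print(n,ray(c,[s(uv)],z))
E
```

```text
pane [[ 0.66311945 -0.15009966  0.02      ]]
A [[ 0.50796572 -0.33580065  0.03      ]]
B [[ 0.46837774 -0.12397822  0.025     ]]
jar [[0.56196281 0.01682126 0.        ]]
paint [[ 0.34681987 -0.26047442  0.07      ]]
caddy [[ 0.6656979  -0.33650034  0.085     ]]
```

View pics/z1.png

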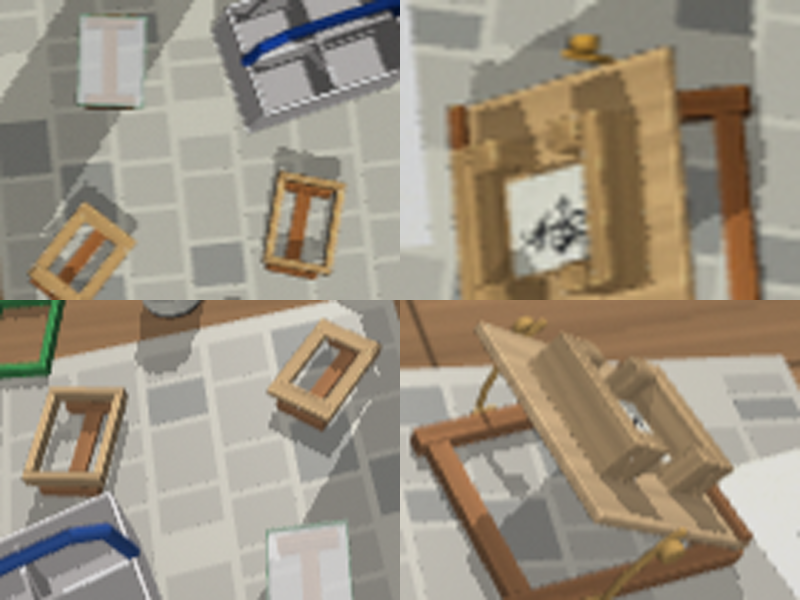

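```bash
python3 -m pendant '30 37 5 0 0 -0.32;30 37 5 0 0 -0.32;30 37 5 0 0 -0.32;30 37 5 0 0 -0.32;30 37 5 0 0 -0.32;30 37 5 0 0 -0.32;30 37 5 0 0 -0.32;30 37 5 0 0 -0.32'
cat >> h.py <<'E'
from scipy.optimize import minimize
def Rz(a): return np.array([[np.cos(a),-np.sin(a),0],[np.sin(a),np.cos(a),0],[0,0,1]])
def rect(l,w,z): return np.array([[l/2,w/2,z],[-l/2,w/2,z],[-l/2,-w/2,z],[l/2,-w/2,z]])
def segs(r): return [(r[i],r[(i+1)%4]) for i in range(4)]
PART={'spacer':(.018,.014,.007),'pane':(.018,.005,0),'bezel':(.018,.008,.013)}
def part_lines(n):  # local to part centre; z relative to the table
    b,h,w=PART[n]; s=segs(rect(.089,.064,b+h))
    if w: s+=segs(rect(.089-2*w,.064-2*w,b+h))
    return s
def samp(s,n=40): return np.vstack([a+(b-a)*np.linspace(.03,.97,n)[:,None] for a,b in s])
def grad(im,sig):
    g=cv2.GaussianBlur(im,(0,0),sig).astype(np.float32) if sig else im.astype(np.float32)
    return np.sqrt(sum(cv2.Sobel(g[...,k],cv2.CV_32F,1,0)**2+cv2.Sobel(g[...,k],cv2.CV_32F,0,1)**2 for k in range(3)))**.5
def score(c,G,X):
    p=proj(c,X).astype(np.float32); return cv2.remap(G,p[:,0].copy(),p[:,1].copy(),cv2.INTER_LINEAR).ravel().mean()
def fit(place,views,x0,steps,sigs=(3,1.5,.8)):
    x=np.array(x0,float); steps=np.array(steps)
    for k,s in enumerate(sigs):
        Gs=[(c,grad(im,s)) for c,im in views]
        f=lambda d:-sum(score(c,G,place(x+d*steps)) for c,G in Gs)
        best=min((minimize(f,d0,method='Nelder-Mead',options=dict(initial_simplex=np.vstack([d0,d0+np.eye(len(x))]),xatol=.02,fatol=1e-4)) for d0 in ([np.zeros(len(x))]+[np.random.default_rng(i).normal(size=len(x)) for i in range(6)])),key=lambda r:r.fun)
        x=x+best.x*steps; steps=steps/2
    return x,best.fun
def place_part(n):
    L=samp(part_lines(n))
    return lambda x:L@Rz(x[2]).T+np.array([x[0],x[1],0])
def view(f): return load(f),cv2.imread('pics/'+f+'.png')
def draw(f,X,col=(0,0,255)):
    for p in X: cv2.circle(f,tuple(int(round(v*8)) for v in p),4,col,-1,cv2.LINE_AA,3)
E
python3 - <<'E'
from h import *
c=snap('wrist','w1'); print(c['intrinsics'],c['R'],-c['R'].T@c['t']); o=ctrl.get_obs(); print(o['ee_pos'],o['orientation'],o['q'])
im=c['pixels'].copy()
for n,x0 in (('pane',(.66,-.15,-.02)),('spacer',(.508,-.336,-.13)),('bezel',(.468,-.124,-.65))):
    for vs in (['w1'],['top0','scene0']):
        x,s=fit(place_part(n),[view(v) for v in vs],x0,(.006,.006,.08)); print(n,vs,x.round(4),s)
        if vs==['w1']: draw(im,proj(load('w1'),place_part(n)(x)))
cv2.imwrite('pics/w1o.png',cv2.resize(im,(800,600)))
E
```

```text
t: 1.15
ee_pos: [0.4984, -0.2209, 0.2815]
orientation: [-2.224, 2.219, -0.0]
ft_force: [0.9, -1.3, 0.3]
gripper_width: 0.0853
[[310.51223592   0.         255.0123192 ]
 [  0.         310.51223592 192.62229665]
 [  0.           0.           1.        ]] [[ 1.67958095e-03 -9.99998581e-01 -1.28106703e-04]
 [-9.59868676e-01 -1.64810637e-03  2.80445020e-01]
 [-2.80444833e-01 -3.48064503e-04 -9.59870082e-01]] [ 0.56868847 -0.2211974   0.42345667]
[ 0.50067007 -0.21802872  0.28197831] [-2.22368234e+00  2.21615917e+00 -7.12414472e-04] [-0.52127479  0.33368593  1.4693401   0.0020092   1.33757203  1.04566922]
pane ['w1'] [ 0.6595 -0.1522 -0.0201] -9.163128852844238
pane ['top0', 'scene0'] [ 0.6635 -0.1482 -0.0085] -31.081981658935547
spacer ['w1'] [ 0.508  -0.3277 -0.1527] -15.351725578308105
spacer ['top0', 'scene0'] [ 0.5081 -0.3334 -0.1814] -30.508066177368164
bezel ['w1'] [ 0.469  -0.1238 -0.6448] -13.996969223022461
bezel ['top0', 'scene0'] [ 0.4815 -0.1306 -0.6195] -26.88343048095703
```

View pics/w1o.png

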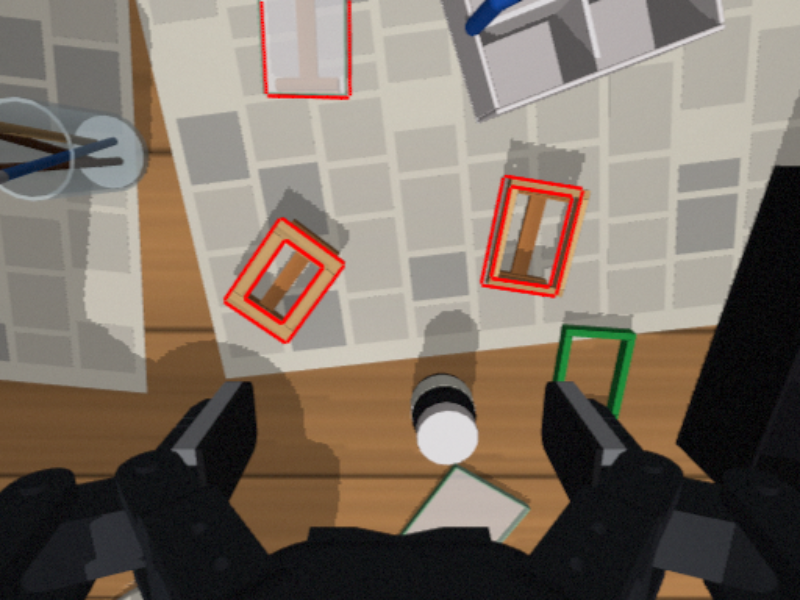

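Pane, spacer and bezel are all clearly in view. The fits lie on the pane at (307,50) and the bezel at (285,280). On the spacer at (535,237) the fit sits about 3 px too far left. I'll hover over the spacer for a close look.

```bash
python3 -m pendant '1.1 -5.5 -6 0 0 -0.15;1.1 -10.8 -12 0 0 -0.15;1.1 -10.8 -12 0 0 -0.15;1.1 -10.8 -12 0 0 -0.15;1.1 -10.8 -12 0 0 -0.15'
python3 - <<'E'
from h import *
c=snap('wrist','w2'); o=ctrl.get_obs(); print(o['ee_pos'],o['orientation'],o['ft_force'])
im=c['pixels'].copy()
n='spacer'
for x0 in((.508,-.330,-.15),(.509,-.334,-.14)):
    x,s=fit(place_part(n),[view('w2')],x0,(.004,.004,.04)); print(n,x.round(4),s)
draw(im,proj(load('w2'),place_part(n)(x)))
cv2.imwrite('pics/w2o.png',cv2.resize(im,(800,600)))
E
```

```text
t: 1.82
ee_pos: [0.5082, -0.3308, 0.1618]
orientation: [-2.049, 2.381, -0.0]
ft_force: [0.3, 0.5, -0.3]
gripper_width: 0.0855
[ 0.508442   -0.33068481  0.16228812] [-2.04988481e+00  2.38018482e+00 -1.63696566e-03] [-0.18644027  0.66201062 -0.56485595]
spacer [ 0.5073 -0.3341 -0.1627] -15.281506538391113
spacer [ 0.5073 -0.3341 -0.1625] -15.282748222351074
```

View pics/w2o.png

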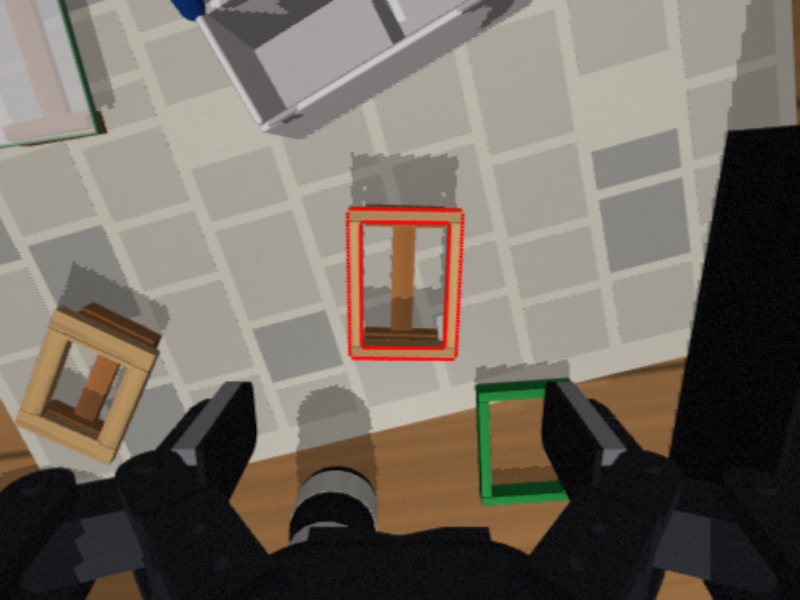

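The fit overlay lies exactly on the spacer, corners (347,208) to (458,358): centre (0.507, -0.334), yaw -0.163. Next step is to descend and grip.

```bash
python3 -m pendant '-0.1 -0.3 -5 0 0 -0.012;-0.1 -0.3 -10 0 0 -0.012;-0.1 -0.3 -13 0 0 -0.012;-0.1 -0.3 -15.4 0 0 -0.012;-0.1 -0.3 -15.4 0 0 -0.012;-0.1 -0.3 -15.4 0 0 -0.012'
python3 -m pendant '0 0 0 0 0 0;0 0 0 0 0 0;0 0 0 0 0 0;0 0 0 0 0 0;0 0 0 0 0 0;0 0 0 0 0 0' -1
python3 -m pendant '0 0 2 0 0 0;0 0 6 0 0 0;0 0 12 0 0 0;0 0 18 0 0 0;0 0 22 0 0 0;0 0 22 0 0 0;0 0 22 0 0 0'
```

```text
t: 2.62
ee_pos: [0.5079, -0.3343, 0.0089]
orientation: [-2.036, 2.392, -0.003]
ft_force: [0.4, -0.5, 0.8]
gripper_width: 0.0852
t: 3.38
ee_pos: [0.5077, -0.3344, 0.009]
orientation: [-2.035, 2.393, -0.003]
ft_force: [-2.7, 2.9, 15.5]
gripper_width: 0.0628
t: 4.25
ee_pos: [0.5067, -0.3338, 0.2271]
orientation: [2.035, -2.393, -0.001]
ft_force: [1.4, -0.0, -0.6]
gripper_width: 0.0628
```

```bash
cat >> h.py <<'E'
def easel_lines():
    s=segs(rect(.092,.067,0))
    for sy in(1,-1):
        for sx in(1,-1):
            P=lambda x,y,z:np.array([sx*x,sy*y,z])
            s+=[(P(.023,.0515,.027),P(.064,.0515,.027)),(P(.064,0,.027),P(.064,.0515,.027)),
                (P(.023,.0365,.027),P(.049,.0365,.027)),(P(.049,0,.027),P(.049,.0365,.027)),
                (P(.023,.0365,.027),P(.023,.0515,.027)),(P(.09,0,-.008),P(.09,.089,-.008))]
        s.append((np.array([-.09,sy*.089,-.008]),np.array([.09,sy*.089,-.008])))
    return s
EL=samp(easel_lines(),25)
def Re(yaw,s): return Rz(yaw)@np.array([[np.cos(s),0,-np.sin(s)],[0,1,0],[np.sin(s),0,np.cos(s)]])
def place_easel(x): return EL@Re(x[3],x[4]).T+x[:3]
def base(x):  # implied hinge normal offset and base centre
    h=np.array([-.09,0,.022]); n=np.array([-np.sin(x[4]),0,np.cos(x[4])]); u=np.array([np.cos(x[4]),0,np.sin(x[4])])
    off=(x[2]-.022-.1*np.sin(x[4]))/np.cos(x[4]); r=h+.1*u+off*n; return off,(x[:3]-Rz(x[3])@r)[:2]
E
python3 - <<'E'
from h import *
c=load('top0'); p=ray(c,[np.array((246,253))/1.5625],.02)[0]; print(p)
out=[]
for s in(.42,.5,.58):
    x0=[p[0],p[1]+.005,.022+.1*np.sin(s)+.014,-1.571+.08,s]
    x,f=fit(place_easel,[view('top0'),view('scene0')],x0,(.008,.008,.006,.05,.06)); print(x.round(4),f,base(x)); out.append((f,x))
x=min(out,key=lambda r:r[0])[1]
a=[]
for v,(u0,v0) in(('top0',(100,100)),('scene0',(320,140))):
    im=view(v)[1]; P=proj(load(v),place_easel(x)); im=cv2.resize(im[v0:v0+110,u0:u0+110],(400,400),interpolation=cv2.INTER_CUBIC); draw(im,(P-[u0,v0]+.5)*400/110-.5); a.append(im)
cv2.imwrite('pics/e0.png',np.hstack(a))
E
```

```text
[0.52373465 0.31513458 0.02      ]
[ 0.5176  0.3228  0.0389 -1.5985  0.53  ] -22.32122039794922 (np.float64(-0.03897028584921502), array([0.51805109, 0.33881982]))
[ 0.5547  0.3761  0.0346 -1.3833  0.7845] -23.92625617980957 (np.float64(-0.0820059923014555), array([0.54751735, 0.41408216]))
[ 0.5549  0.376   0.0348 -1.3814  0.7845] -23.926002502441406 (np.float64(-0.0816978032813157), array([0.54769301, 0.41378302]))
```

View pics/e0.png

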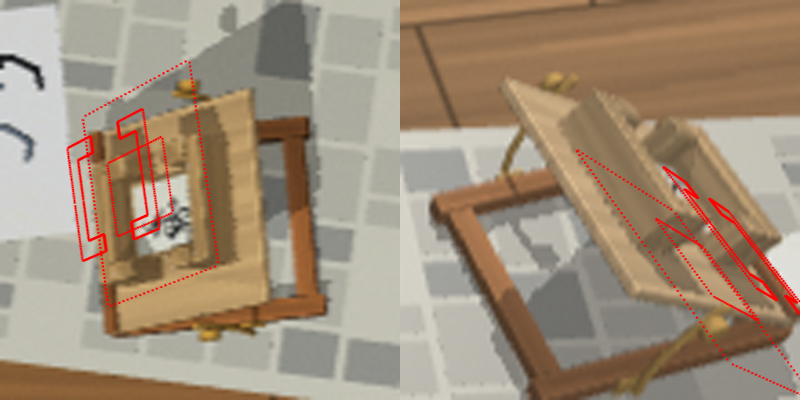

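The fit caught the wrong minimum. In the composite, the board's high corners are at (253,90) and (268,298) in the top view and at (505,80) and (637,295) in the scene view. I'll seed from those corners instead.

```bash
python3 - <<'E'
from h import *
from scipy.optimize import least_squares
k=110/400
T=[((253,90),(.09,.089,-.008)),((268,298),(.09,-.089,-.008))]
S=[((505,80),(.09,-.089,-.008)),((637,295),(.09,.089,-.008)),((597,92),(.064,-.0515,.027)),((705,215),(.064,.0515,.027)),((780,240),(-.064,.0515,.027))]
obs=[('top0',np.array(a)*k+[100,100],b) for a,b in T]+[('scene0',(np.array(a)-[400,0])*k+[320,140],b) for a,b in S]
C={v:load(v) for v in('top0','scene0')}
def res(x): 
    r=[proj(C[v],Re(x[3],x[4])@np.array(X)+x[:3])[0]-p for v,p,X in obs]
    return np.concatenate(r+[[ (base(x)[0]-.0125)/.003]])
r=least_squares(res,[.52,.32,.085,-1.5,.5],loss='soft_l1'); x=r.x
print(x.round(4),base(x),res(x).round(1))
a=[];
x2,f=fit(place_easel,[view('top0'),view('scene0')],x,(.003,.003,.003,.02,.02),(1.5,.8)); print(x2.round(4),f,base(x2))
np.save('easel.npy',x2)
for v,(u0,v0) in(('top0',(100,100)),('scene0',(320,140))):
    im=view(v)[1]; im=cv2.resize(im[v0:v0+110,u0:u0+110],(400,400),interpolation=cv2.INTER_CUBIC)
    for y,col in((x,(255,0,0)),(x2,(0,0,255))): draw(im,(proj(load(v),place_easel(y))-[u0,v0]+.5)*400/110-.5,col)
    a.append(im)
cv2.imwrite('pics/e1.png',np.hstack(a))
E
```

```text
[ 0.5248  0.3344  0.0882 -1.438   0.5905] (np.float64(0.012720760646421298), array([0.52669257, 0.32054279])) [-2.5 -1.5 -1.3  0.2 -0.3 -0.1  0.3 -0.3 -1.4  0.1 -8.3 -0.2  0.5  0.8
  0.1]
[ 0.5244  0.3316  0.0927 -1.4386  0.6003] -24.051437377929688 (np.float64(0.017245027973183797), array([0.52670381, 0.31453218]))
```

View pics/e1.png

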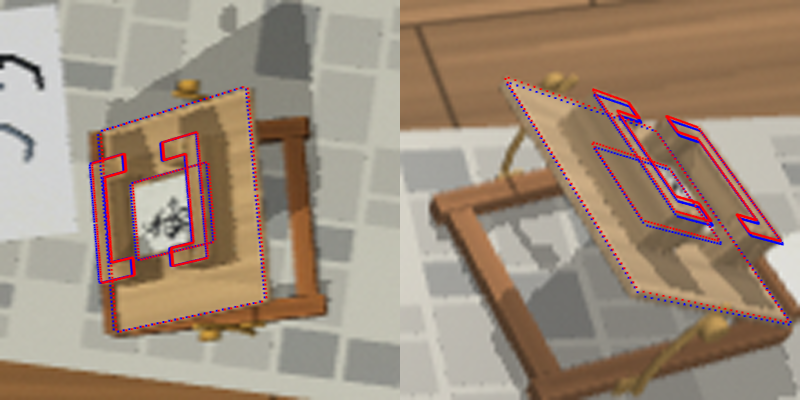

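The red outline matches the frame and board in both views. The implied hinge offset is 17.2 mm, against 17 mm expected from the thicknesses. I'll carry the spacer to a viewing pose, passing above the brushes.

```bash
python3 -m pendant '0 3 5 0 0 0.18;0.5 9 8 0 0 0.36;0.8 15 8 0 0 0.54;1 21 8 0 0 0.72;1.2 27 8 0 0 0.9;1.5 33 8 0 0 1.08;1.7 39 8 0 0 1.26;2 45 8 0 0 1.44'
python3 -m pendant '0 5 0 0 0 0.18;0 10 0 0 0 0.36;0 13 -1 0 0 0.425;0 13 -1 0 0 0.425;0 13 -1 0 0 0.425'
python3 - <<'E'
from h import *
c=snap('wrist','w3'); o=ctrl.get_obs(); print(o['ee_pos'],o['orientation'],o['q'],o['gripper_width'])
x=np.load('easel.npy'); im=c['pixels'].copy()
draw(im,proj(load('w3'),place_easel(x)),(255,0,0))
y,f=fit(place_easel,[view('w3')],x,(.003,.003,.003,.02,.02),(3,1.5,.8)); print(y.round(4),f,base(y))
y3,f=fit(place_easel,[view(v) for v in('w3','top0','scene0')],x,(.003,.003,.003,.02,.02),(1.5,.8)); print(y3.round(4),f,base(y3)); np.save('easel3.npy',y3);np.save('easelw.npy',y)
draw(im,proj(load('w3'),place_easel(y)))
cv2.imwrite('pics/w3o.png',cv2.resize(im,(800,600)))
E
```

```text
t: 5.25
ee_pos: [0.5263, 0.1178, 0.3059]
orientation: [3.109, -0.448, -0.003]
ft_force: [1.2, -0.5, -0.7]
gripper_width: 0.0624
t: 5.88
ee_pos: [0.5268, 0.2453, 0.2964]
orientation: [3.134, 0.207, -0.003]
ft_force: [-0.0, -1.2, -1.1]
gripper_width: 0.0626
[0.52699111 0.24500157 0.29681456] [ 3.13425485e+00  2.06494317e-01 -1.56195283e-03] [ 3.32597838e-01  3.75384034e-01  1.36122202e+00 -2.64706595e-04
  1.40608900e+00  2.01065406e-01] 0.06275684060843782
[ 0.5208  0.3322  0.0848 -1.4389  0.616 ] -11.588390350341797 (np.float64(0.0061493250551260085), array([0.52236959, 0.32037572]))
[ 0.5218  0.3333  0.0898 -1.4399  0.5881] -35.59234619140625 (np.float64(0.014756847921478631), array([0.52372464, 0.31839076]))
```

View pics/w3o.png

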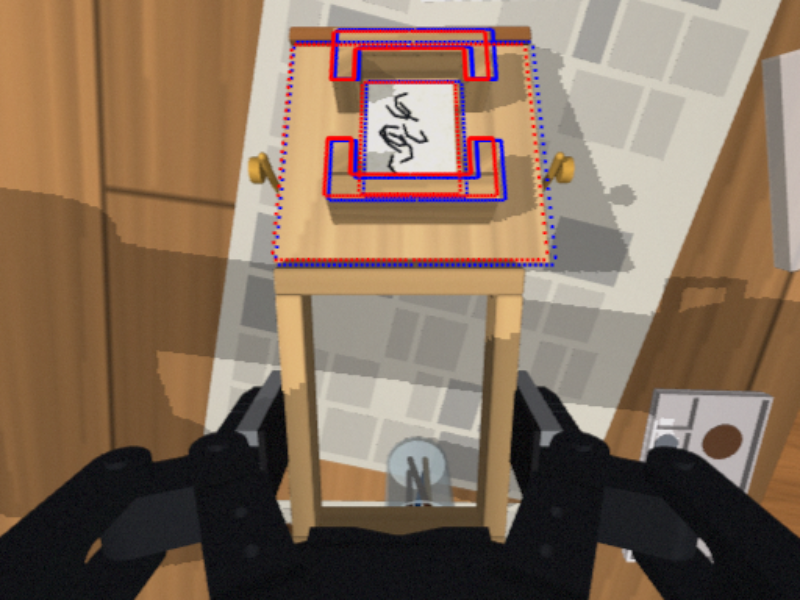

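The picture shows the held spacer level in the jaws at (300–520, 268–520) and the whole rebate at (410,135). I'll fit the held part and the easel in this same wrist view, with the hinge geometry constrained.

```bash
cat >> h.py <<'E'
from scipy.spatial.transform import Rotation as RR
def e4(x,off=.017): # (bx,by,yaw,slope)->5 params
    s=x[3]; r=np.array([-.09+.1*np.cos(s)-off*np.sin(s),0,.022+.1*np.sin(s)+off*np.cos(s)])
    p=np.array([x[0],x[1],0])+Rz(x[2])@r; return np.r_[p,x[2],s]
def held_lines(n,o):
    """params: dx,dy (tool frame), dz, yaw about tool z ; part x along tool -y"""
    _,h,w=PART[n]; s=segs(rect(.089,.064,h/2)) 
    if w: s+=segs(rect(.089-2*w,.064-2*w,h/2))
    s+= segs(rect(.089,.064,-h/2))[0:1]+segs(rect(.089,.064,-h/2))[2:3]  if 0 else []
    L=samp(s); Q=np.array([[0,1,0],[1,0,0],[0,0,-1]]).T # part x->tool y, y->tool x, z->-z
    R=RR.from_rotvec(o['orientation']).as_matrix(); p=o['ee_pos']
    return lambda x:(L@Rz(x[3]).T@Q.T+np.array(x[:3]))@R.T+p
E
python3 - <<'E'
from h import *
o=ctrl.get_obs()
for vs in(['w3'],['top0'],['scene0'],['top0','scene0']):
    for off in (.017,):
        y,f=fit(lambda x:place_easel(e4(x,off)),[view(v) for v in vs],(.525,.317,-1.439,.60),(.003,.003,.015,.02),(1.5,.8)); print(vs,off,e4(y,off).round(4),f)
        if vs==['w3']: np.save('easelw.npy',e4(y,off)); yw=e4(y,off)
fn=held_lines('spacer',o)
for d0 in((0,0,-.016,0),(0.002,.002,-.014,0.0)):
    h,f=fit(fn,[view('w3')],d0,(.002,.002,.003,.02),(1.5,.8)); print('held',h.round(4),f)
im=view('w3')[1]; draw(im,proj(load('w3'),fn(h))); draw(im,proj(load('w3'),place_easel(yw)))
cv2.imwrite('pics/w3p.png',cv2.resize(im,(800,600)))
E
```

```text
['w3'] 0.017 [ 0.5216  0.3329  0.0911 -1.4396  0.5808] -11.722726821899414
['top0'] 0.017 [ 0.5239  0.3359  0.0884 -1.443   0.5458] -12.704981803894043
['scene0'] 0.017 [ 0.5576  0.332   0.104  -1.5798  0.7733] -11.102693557739258
['top0', 'scene0'] 0.017 [ 0.5244  0.3317  0.0926 -1.4382  0.6011] -24.051006317138672
held [-0.0011 -0.0003 -0.0139  0.0008] -13.034680366516113
held [-0.001  -0.0003 -0.0139  0.0013] -13.036354064941406
```

View pics/w3p.png

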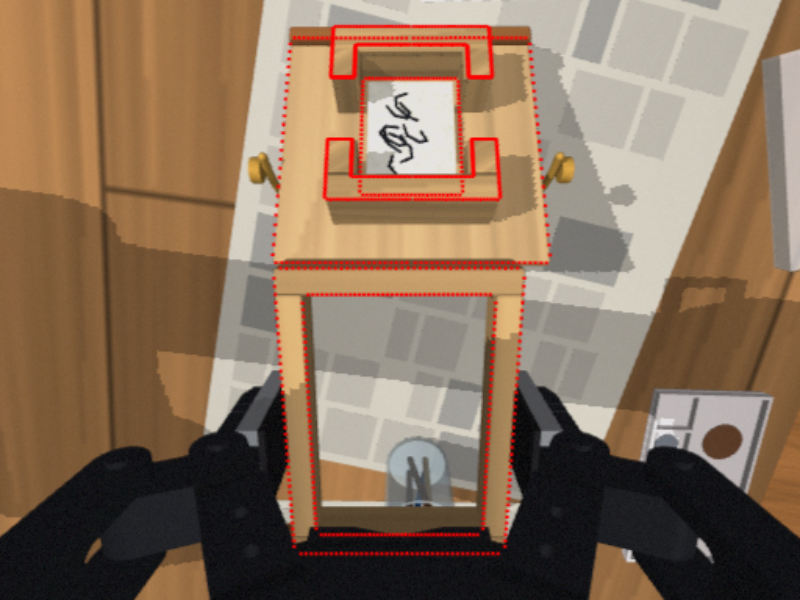

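Both overlays lie on the edges. In the tool frame the held part is at (-1.0, -0.3, -14) mm. I'll work out the rows to the standoff from that.

```bash
cat >> h.py <<'E'
def target(E,held,z,xy=(0,0)):
    Rr=Re(E[3],E[4]); Rt=np.column_stack([Rr[:,1],Rr[:,0],-Rr[:,2]])  # tool x=y_e, y=x_e, z=-n
    C=E[:3]+Rr@np.array([xy[0],xy[1],z]); return C-Rt@np.array(held),Rt
def rows(E,held,zs,xy=(0,0)):
    o=ctrl.get_obs(); R0=RR.from_rotvec(o['orientation']).as_matrix()
    for z in zs:
        p,Rt=target(E,held,z,xy); print(z,((p-o['ee_pos'])*100).round(2),RR.from_matrix(Rt@R0.T).as_rotvec().round(3),'TCP',p.round(4))
E
python3 - <<'E'
from h import *
E=np.array([.5216,.3329,.0911,-1.4396,.59]); np.save('E.npy',E)
rows(E,(-.001,-.0003,-.0149),(.06,.02,.007))
E
```

```text
0.06 [ -0.76  11.27 -16.81] [-0.584 -0.078 -0.   ] TCP [0.5193 0.3577 0.1287]
0.02 [ -0.47   9.06 -20.13] [-0.584 -0.078 -0.   ] TCP [0.5223 0.3356 0.0955]
0.007 [ -0.38   8.34 -21.21] [-0.584 -0.078 -0.   ] TCP [0.5232 0.3284 0.0847]
```

```bash
python3 -m pendant '-0.3 5 0 -0.18 -0.024 0;-0.6 11 -2 -0.36 -0.048 0;-0.8 15 -7 -0.54 -0.072 0;-0.8 14 -12 -0.584 -0.078 0;-0.76 11.27 -16.81 -0.584 -0.078 0;-0.76 11.27 -16.81 -0.584 -0.078 0;-0.76 11.27 -16.81 -0.584 -0.078 0;-0.76 11.27 -16.81 -0.584 -0.078 0'
python3 - <<'E'
from h import *
E=np.load('E.npy'); o=ctrl.get_obs(); rows(E,(-.001,-.0003,-.0149),(.06,.04,.02,.007))
a=[]
fn=held_lines('spacer',o)
for cam,f,(u0,v0) in(('wrist','w4',None),('scene','s4',(320,110))) if 0 else (('wrist','w4',(0,0)),('scene','s4',(300,100))):
    c=snap(cam,f); im=c['pixels'].copy(); W=(512,384) if cam=='wrist' else (140,105)
    k=400/W[0]; im=cv2.resize(im[v0:v0+W[1],u0:u0+W[0]],(400,300),interpolation=cv2.INTER_CUBIC)
    for X,col in((place_easel(E),(255,0,0)),(fn((-.001,-.0003,-.0149,0)),(0,0,255))): draw(im,(proj(load(f),X)-[u0,v0])*k,col)
    a.append(im)
cv2.imwrite('pics/c4.png',cv2.resize(np.hstack(a),None,fx=1,fy=1))
E
```

```text
t: 6.92
ee_pos: [0.5205, 0.3592, 0.131]
orientation: [2.55, 0.168, 0.055]
ft_force: [-0.5, 0.6, -0.2]
gripper_width: 0.0624
0.06 [-0.11 -0.16 -0.22] [-0.003  0.002 -0.001] TCP [0.5193 0.3577 0.1287]
0.04 [ 0.03 -1.26 -1.88] [-0.003  0.002 -0.001] TCP [0.5208 0.3466 0.1121]
0.02 [ 0.18 -2.36 -3.55] [-0.003  0.002 -0.001] TCP [0.5223 0.3356 0.0955]
0.007 [ 0.27 -3.08 -4.63] [-0.003  0.002 -0.001] TCP [0.5232 0.3284 0.0847]
```

View pics/c4.png

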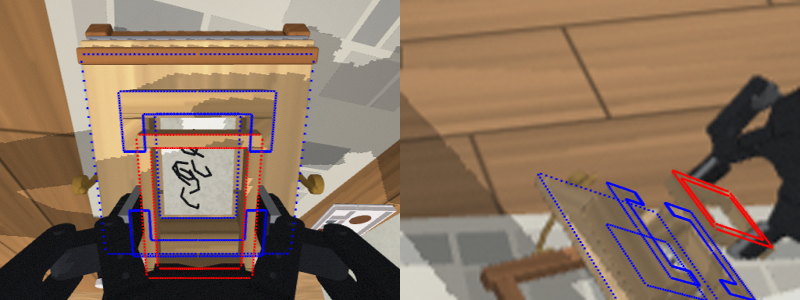

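```bash
python3 - <<'E'
from h import *
E=np.load('E.npy'); o=ctrl.get_obs(); print(o['ee_pos'])
fn=held_lines('spacer',o); held=[-.001,-.0003,-.0149,0]
h,f=fit(fn,[view('w4')],held,(.0015,.0015,.002,.015),(1.5,.8)); print('held',h.round(4),f)
b=base(E)[1]
for vs in(['w4'],['w3','w4']):
    y,f=fit(lambda x:place_easel(e4(x)),[view(v) for v in vs],(b[0],b[1],E[3],E[4]),(.002,.002,.01,.01),(1.5,.8)); print(vs,e4(y).round(4),f)
E=e4(y)
rows(E,h[:3],(.06,.04,.02,.007))
E
```

```text
[0.52008647 0.35916906 0.13051974]
held [-0.0005  0.0002 -0.0142  0.0022] -12.991174697875977
['w4'] [ 0.5218  0.3296  0.0905 -1.4391  0.573 ] -8.804305076599121
['w3', 'w4'] [ 0.5215  0.3328  0.0913 -1.4398  0.5835] -20.609453201293945
0.06 [-0.14 -0.11 -0.12] [ 0.004  0.002 -0.002] TCP [0.5187 0.3581 0.1293]
0.04 [ 0.   -1.2  -1.79] [ 0.004  0.002 -0.002] TCP [0.5201 0.3472 0.1127]
0.02 [ 0.14 -2.29 -3.46] [ 0.004  0.002 -0.002] TCP [0.5215 0.3362 0.096 ]
0.007 [ 0.24 -3.   -4.54] [ 0.004  0.002 -0.002] TCP [0.5225 0.3291 0.0851]
```

```bash
python3 -m pendant '0 -1.2 -1.79 0.004 0.002 -0.002;0.05 -1.6 -2.4 0.004 0.002 -0.002;0.1 -1.9 -2.9 0.004 0.002 -0.002;0.14 -2.29 -3.46 0.004 0.002 -0.002;0.14 -2.29 -3.46 0.004 0.002 -0.002'
python3 - <<'E'
from h import *
E=np.array([.5215,.3328,.0913,-1.4398,.5835]); np.save('E.npy',E); rows(E,(-.0005,.0002,-.0142),(.02,.015,.007))
E
```

```text
t: 7.65
ee_pos: [0.521, 0.3356, 0.0944]
orientation: [2.552, 0.168, 0.048]
ft_force: [0.5, -0.0, 0.3]
gripper_width: 0.0627
0.02 [0.06 0.06 0.16] [ 0.002 -0.001  0.   ] TCP [0.5216 0.3362 0.096 ]
0.015 [ 0.09 -0.21 -0.25] [ 0.002 -0.001  0.   ] TCP [0.5219 0.3335 0.0919]
0.007 [ 0.15 -0.65 -0.92] [ 0.002 -0.001  0.   ] TCP [0.5225 0.3291 0.0852]
```

```bash
python3 -m pendant '0.05 -0.3 -0.45 0 0 0;0.1 -0.5 -0.75 0 0 0;0.12 -0.6 -0.88 0 0 0;0.12 -0.6 -0.88 0 0 0'
```

```text
t: 8.15
ee_pos: [0.5221, 0.3296, 0.0857]
orientation: [2.552, 0.168, 0.048]
ft_force: [0.3, -0.4, 0.3]
gripper_width: 0.0628
```

```bash
python3 -m pendant '0.01 -0.06 -0.09 0 0 0;0.01 -0.06 -0.09 0 0 0;0.02 -0.11 -0.17 0 0 0;0.02 -0.11 -0.17 0 0 0'
```

```text
t: 8.65
ee_pos: [0.5223, 0.3287, 0.0841]
orientation: [2.552, 0.168, 0.049]
ft_force: [-0.4, 2.0, 1.4]
gripper_width: 0.0625
```

```bash
python3 -m pendant '0.01 -0.06 -0.09 0 0 0;0.01 -0.06 -0.09 0 0 0'
python3 -m pendant '0 0 0 0 0 0;0 0 0 0 0 0;0 0 0 0 0 0;0 0 0 0 0 0' 1
```

```text
t: 8.9
ee_pos: [0.5224, 0.3286, 0.084]
orientation: [2.553, 0.168, 0.05]
ft_force: [-4.5, 5.1, 11.0]
gripper_width: 0.0627
t: 9.4
ee_pos: [0.5224, 0.3279, 0.0831]
orientation: [2.552, 0.168, 0.048]
ft_force: [-0.4, -0.2, 0.1]
gripper_width: 0.0854
```

```bash
python3 -m pendant '-0.14 1.1 1.7 0 0 0;-0.43 3.3 5 0 0 0;-0.86 6.55 10 0 0 0;-0.86 6.55 10 0 0 0;-0.86 6.55 10 0 0 0'
cat >> h.py <<'E'
def in_rebate(n,E):
    _,h,w=PART[n]; s=segs(rect(.089,.064,h/2))
    if w: s+=segs(rect(.089-2*w,.064-2*w,h/2))
    L=samp(s); Rr=Re(E[3],E[4])
    return lambda x:(L@Rz(x[2]).T+[x[0],x[1],x[3]])@Rr.T+E[:3]
def check(n,f,z0):
    E=np.load('E.npy'); b=base(E)[1]
    y,s=fit(lambda x:place_easel(e4(x)),[view(f)],(b[0],b[1],E[3],E[4]),(.002,.002,.01,.01),(1.5,.8)); y=e4(y); print('easel',y.round(4),s)
    fn=in_rebate(n,E); x,s=fit(fn,[view(f)],(0,0,0,z0),(.0015,.0015,.01,.002),(1.5,.8)); print(n,'x,y,yaw,z',x.round(4),s)
    im=view(f)[1]; draw(im,proj(load(f),place_easel(E)),(255,0,0)); draw(im,proj(load(f),fn(x))); cv2.imwrite('pics/'+f+'o.png',cv2.resize(im,(800,600)))
E
python3 - <<'E'
from h import *
snap('wrist','w5'); print(ctrl.get_obs()['ee_pos']); check('spacer','w5',.007)
E
```

```text
t: 10.02
ee_pos: [0.5136, 0.3932, 0.1827]
orientation: [2.552, 0.168, 0.048]
ft_force: [-0.3, 0.0, -0.8]
gripper_width: 0.0854
[0.51341892 0.39273033 0.1822059 ]
easel [ 0.5217  0.3329  0.0906 -1.4384  0.5749] -9.978229522705078
spacer x,y,yaw,z [-0.0006  0.0003  0.0015  0.0037] -13.414349555969238
```

View pics/w5o.png

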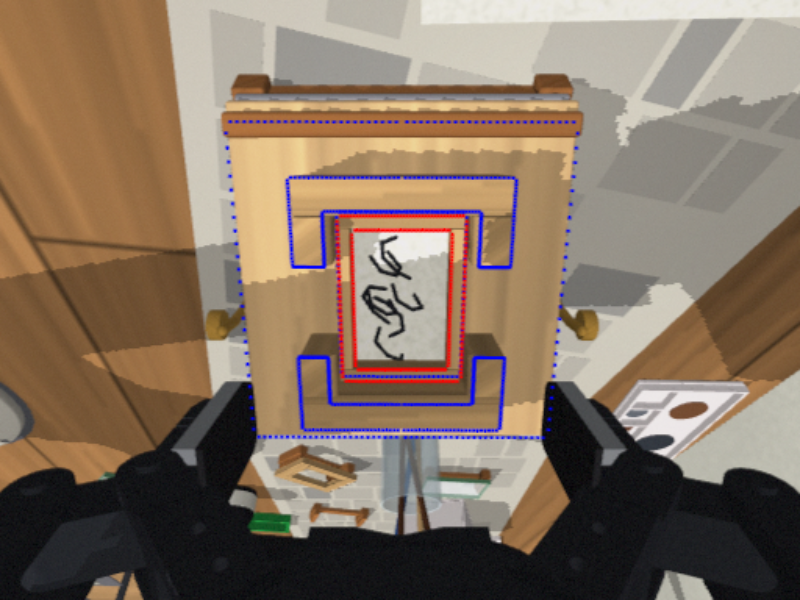

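The spacer is home. The red fit at (338–467, 213–382) sits inside the blue rebate, with x -0.6 mm, y 0.3 mm and yaw 0.001. Its z of 3.7 mm is weakly observed, but contact at the expected TCP height confirms it. Next is the pane.

```bash
python3 -m pendant '0 0 5 0.18 0.024 0;0.5 -3 10 0.36 0.047 0;1 -8 12 0.54 0.071 0;2 -14 12 0.578 0.076 0;3 -20 12 0.578 0.076 0;4 -26 12 0.578 0.076 0'
python3 -m pendant '1 -4 0 0 0 -0.18;2 -8 0 0 0 -0.36;3.5 -12 0 0 0 -0.54;5 -16 0 0 0 -0.72;6.5 -20 0 0 0 -0.9;8 -24 0 0 0 -1.08;9.5 -27 -1 0 0 -1.26;10.5 -28.5 -4 0 0 -1.44'
python3 -m pendant '0 0 -4 0 0 -0.18;0 0 -9.5 0 0 -0.282;0 0 -9.5 0 0 -0.282;0 0 -9.5 0 0 -0.282'
python3 - <<'E'
from h import *
c=snap('wrist','w6'); o=ctrl.get_obs(); print(o['ee_pos'],o['orientation'])
a=np.arctan2(o['orientation'][1],o['orientation'][0])*2; print('tool x angle',(a+np.pi)%(2*np.pi)-np.pi)
n='pane'
for x0 in((.6595,-.152,-.02),(.6625,-.149,-.01)):
    x,s=fit(place_part(n),[view('w6')],x0,(.004,.004,.04)); print(n,x.round(4),s)
    print('shift cm',(x[:2]-o['ee_pos'][:2])*100,'turn',x[2]-np.pi/2-((a+np.pi)%(2*np.pi)-np.pi))
im=c['pixels'].copy(); draw(im,proj(load('w6'),place_part(n)(x))); cv2.imwrite('pics/w6o.png',cv2.resize(im,(800,600)))
E
```

```text
t: 10.82
ee_pos: [0.5531, 0.1306, 0.3022]
orientation: [3.133, 0.205, -0.004]
ft_force: [0.6, 0.9, -0.6]
gripper_width: 0.0854
t: 11.82
ee_pos: [0.6591, -0.154, 0.2624]
orientation: [2.484, -1.921, -0.002]
ft_force: [0.5, 0.5, -0.5]
gripper_width: 0.0855
t: 12.32
ee_pos: [0.6592, -0.152, 0.1696]
orientation: [2.202, -2.24, -0.002]
ft_force: [-0.6, -0.8, 0.8]
gripper_width: 0.0852
[ 0.65970274 -0.15201753  0.17034632] [-2.20152497e+00  2.24031947e+00 -1.70916154e-04]
tool x angle -1.5882636261354817
pane [ 0.6612 -0.1506 -0.0175] -13.603803634643555
shift cm [0.1518913  0.13871227] turn 1.1139443762964163e-06
pane [ 0.6612 -0.1506 -0.0175] -13.603286743164062
shift cm [0.1518795 0.1417468] turn -4.7691626886559035e-05
```

```bash
python3 -m pendant '0.15 0.14 -5 0 0 0;0.15 0.14 -10 0 0 0;0.15 0.14 -14 0 0 0;0.15 0.14 -16.3 0 0 0;0.15 0.14 -16.3 0 0 0;0.15 0.14 -16.3 0 0 0'
python3 -m pendant '0 0 0 0 0 0;0 0 0 0 0 0;0 0 0 0 0 0;0 0 0 0 0 0;0 0 0 0 0 0;0 0 0 0 0 0' -1
python3 -m pendant '0 0 2 0 0 0;0 0 6 0 0 0;0 0 12 0 0 0;0 0 18 0 0 0;0 0 24 0 0 0;0 0 28 0 0 0;0 0 30 0 0 0;0 0 30 0 0 0'
```

```text
t: 13.12
ee_pos: [0.6617, -0.1506, 0.0074]
orientation: [-2.2, 2.242, -0.001]
ft_force: [0.5, 0.1, 0.4]
gripper_width: 0.0852
t: 13.88
ee_pos: [0.6612, -0.1504, 0.0073]
orientation: [-2.2, 2.242, -0.0]
ft_force: [-3.6, 0.6, 16.0]
gripper_width: 0.0622
t: 14.88
ee_pos: [0.6607, -0.1503, 0.308]
orientation: [-2.199, 2.242, -0.002]
ft_force: [0.9, 0.2, -2.2]
gripper_width: 0.0615
```

```bash
python3 -m pendant '-2 5 0 0 0 0.18;-4 10 0 0 0 0.36;-6 15 0 0 0 0.54;-8 20 0 0 0 0.72;-10 25 0 0 0 0.9;-12 30 0 0 0 1.08;-13 35 0 0 0 1.26;-13.4 39.5 -1 0 0 1.44'
python3 -m pendant '0 0 0 0 0 0.18;0 0 0 0 0 0.28;0 0 0 0 0 0.28;0 0 0 0 0 0.28'
python3 - <<'E'
from h import *
c=snap('wrist','w7'); o=ctrl.get_obs(); print(o['ee_pos'],o['orientation'],o['gripper_width'])
fn=held_lines('pane',o)
for d0 in((-.0007,0,-.012,0),(0.001,.003,-.012,0),(-.001,-.003,-.014,0)):
    h,f=fit(fn,[view('w7')],d0,(.002,.002,.002,.02),(1.5,.8)); print('held',h.round(4),f)
E=np.load('E.npy'); b=base(E)[1]
y,s=fit(lambda x:place_easel(e4(x)),[view('w7')],(b[0],b[1],E[3],E[4]),(.002,.002,.01,.01),(1.5,.8)); print('easel',e4(y).round(4),s)
im=c['pixels'].copy(); draw(im,proj(load('w7'),fn(h))); draw(im,proj(load('w7'),place_easel(E)),(255,0,0)); cv2.imwrite('pics/w7o.png',cv2.resize(im,(800,600)))
rows(E,(-.0007,.0000,-.0135),(.07,))
E
```

```text
t: 15.88
ee_pos: [0.5252, 0.2465, 0.295]
orientation: [3.132, -0.225, -0.002]
ft_force: [1.0, 0.3, -1.2]
gripper_width: 0.062
t: 16.38
ee_pos: [0.526, 0.2447, 0.2948]
orientation: [3.133, 0.199, -0.003]
ft_force: [0.6, -0.6, -0.1]
gripper_width: 0.0619
[0.52612842 0.24464245 0.29492741] [ 3.13306030e+00  1.99875146e-01 -2.39971881e-03] 0.062234229748277685
held [-0.0003 -0.0007 -0.0056 -0.0004] -16.6159725189209
held [-0.001   0.001  -0.0036 -0.0001] -16.86953353881836
held [-0.0003 -0.0007 -0.0056 -0.0004] -16.6319637298584
easel [ 0.5217  0.3299  0.0957 -1.4425  0.645 ] -11.01241397857666
0.07 [ -0.8   11.91 -15.65] [-0.576 -0.077  0.004] TCP [0.5181 0.3638 0.1385]
```

The held-pane depth fits at -5 mm instead of the expected -13 mm. I'll spend my last view on this, using a composite of raw and overlaid wrist images plus the scene and top views.

```bash
python3 - <<'E'
from h import *
o=ctrl.get_obs(); fn=held_lines('pane',o)
for dz in(-.017,-.0135,-.010,-.006,-.003):
    h,f=fit(lambda x:fn((x[0],x[1],dz,x[2])),[view('w7')],(-.0005,0,0),(.002,.002,.02),(1.5,.8)); print(dz,h.round(4),round(f,2))
raw=view('w7')[1]; im=raw.copy(); draw(im,proj(load('w7'),fn((-.0006,0,-.0135,0)))); draw(im,proj(load('w7'),fn((-.0006,0,-.005,0))),(255,0,0))
out=[cv2.resize(raw[160:384,100:420],(420,294),interpolation=cv2.INTER_CUBIC),cv2.resize(im,(380,285))]
out[1]=cv2.copyMakeBorder(out[1],0,9,0,0,cv2.BORDER_CONSTANT)
r1=np.hstack(out); r=[]
for cam in('scene','top'):
    c=snap(cam,cam+'7'); C=load(cam+'7'); P=proj(C,fn((-.0006,0,-.0135,0))); m=P.mean(0).astype(int); w,h=100,75
    u0=int(np.clip(m[0]-w/2,0,512-w));v0=int(np.clip(m[1]-h/2,0,384-h))
    i=cv2.resize(c['pixels'][v0:v0+h,u0:u0+w],(400,300),interpolation=cv2.INTER_CUBIC); draw(i,(P[::4]-[u0,v0])*4); r.append(i)
cv2.imwrite('pics/c7.png',np.vstack([r1,np.hstack(r)]))
E
```

```text
-0.017 [ 0.0023 -0.0029 -0.0007] -12.4
-0.0135 [ 0.0016 -0.0022 -0.0005] -13.24
-0.01 [-0.0015 -0.0016 -0.0007] -15.26
-0.006 [-0.0003 -0.0008 -0.0004] -16.51
-0.003 [-0.001   0.0015  0.    ] -16.54
```

View pics/c7.png

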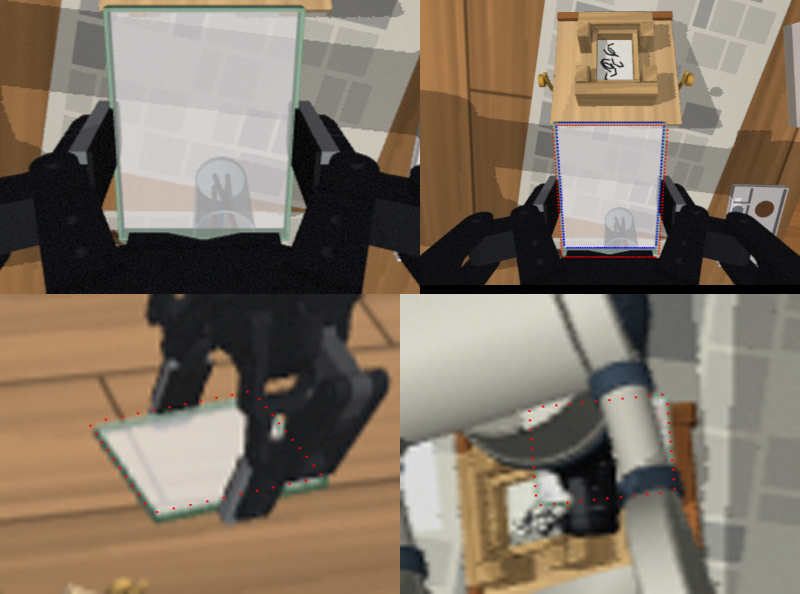

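The pane is held and looks level. Its far edge at (105–303, 8) is clear, but in the scene view it hangs about 9 px (2 px raw) below the prediction. It has therefore sat a few mm nearer the tips. I'll fit depth and pitch jointly from the wrist and scene images.

```bash
cat >> h.py <<'E'
def held2(n,o):
    _,h,w=PART[n]; s=segs(rect(.089,.064,h/2))
    if w: s+=segs(rect(.089-2*w,.064-2*w,h/2))
    L=samp(s); Q=np.array([[0,1,0],[1,0,0],[0,0,-1]]).T
    R=RR.from_rotvec(o['orientation']).as_matrix(); p=o['ee_pos']
    return lambda x:(L@Rz(x[3]).T@Q.T@RR.from_rotvec([x[4],0,0]).as_matrix().T+np.array(x[:3]))@R.T+p
E
python3 - <<'E'
from h import *
o=ctrl.get_obs(); fn=held2('pane',o)
for vs in(['w7','scene7'],['w7'],['scene7']):
  for d0 in((-.0005,0,-.012,0,0),(-.0005,0,-.007,0,0)):
    h,f=fit(fn,[view(v) for v in vs],d0,(.002,.002,.003,.01,.03),(1.5,.8)); print(vs,h.round(4),round(f,2))
E
```

```text
['w7', 'scene7'] [-0.0003 -0.0005 -0.0066  0.0004 -0.0371] -30.35
['w7', 'scene7'] [-0.002  -0.0004 -0.0065 -0.0079 -0.0417] -30.48
['w7'] [-0.0006  0.0002 -0.0046  0.0103 -0.0715] -16.73
['w7'] [-0.0011  0.0014 -0.0026 -0.0013 -0.0127] -17.15
['scene7'] [-0.056  -0.0497  0.0506  0.0566 -0.0256] -17.17
['scene7'] [-0.0594 -0.0527  0.0544  0.0496 -0.0233] -17.14
```

```bash
python3 - <<'E'
from h import *
rows(np.load('E.npy'),(-.0007,-.0002,-.0066),(.06,))
E
```

```text
0.06 [ -0.78  11.72 -15.91] [-0.576 -0.077  0.003] TCP [0.5184 0.3619 0.136 ]
```

```bash
python3 -m pendant '-0.1 2 0 -0.08 -0.011 0;-0.3 5 0 -0.2 -0.027 0;-0.5 8.5 -1 -0.32 -0.043 0;-0.7 11.5 -3 -0.44 -0.059 0;-0.8 13.5 -6 -0.54 -0.072 0.002;-0.8 13.5 -10 -0.576 -0.077 0.003;-0.8 12.7 -13.5 -0.576 -0.077 0.003;-0.78 11.9 -15.5 -0.576 -0.077 0.003'
python3 -m pendant '0 -0.2 -0.4 0 0 0;0 -0.2 -0.4 0 0 0;0 -0.2 -0.4 0 0 0'
python3 - <<'E'
from h import *
o=ctrl.get_obs(); print(o['ee_pos'],o['gripper_width']); E=np.load('E.npy')
snap('wrist','w8');snap('scene','scene8'); fn=held2('pane',o)
for vs in(['w8'],['w8','scene8']):
  for d0 in((-.0005,0,-.010,0,0),(-.0005,0,-.006,0,0)):
    h,f=fit(fn,[view(v) for v in vs],d0,(.002,.002,.003,.01,.02),(1.5,.8)); print(vs,h.round(4),round(f,2))
rows(E,(-.0007,-.0002,-.0066),(.06,.04,.026))
E
```

```text
t: 17.52
ee_pos: [0.5179, 0.3635, 0.1379]
orientation: [2.552, 0.17, 0.049]
ft_force: [-0.7, -0.6, 0.3]
gripper_width: 0.0617
t: 17.9
ee_pos: [0.5189, 0.3625, 0.1373]
orientation: [2.555, 0.169, 0.053]
ft_force: [-0.1, 0.0, -0.7]
gripper_width: 0.0619
[0.51891512 0.36246877 0.13726731] 0.06192840476624921
['w8'] [-0.0009  0.0009 -0.0028  0.0003 -0.0117] -17.45
['w8'] [-0.0009  0.0009 -0.0027  0.0003 -0.0127] -17.45
['w8', 'scene8'] [ 0.0002 -0.0002 -0.0074  0.0003  0.0006] -32.59
['w8', 'scene8'] [ 0.0002 -0.0002 -0.0074  0.0003  0.0009] -32.6
0.06 [-0.04 -0.05 -0.11] [-0.001  0.001 -0.002] TCP [0.5184 0.3619 0.136 ]
0.04 [ 0.1  -1.14 -1.78] [-0.001  0.001 -0.002] TCP [0.5198 0.351  0.1193]
0.026 [ 0.21 -1.9  -2.94] [-0.001  0.001 -0.002] TCP [0.5208 0.3433 0.1076]
```

```bash
python3 -m pendant '0.05 -0.6 -0.9 0 0 0;0.1 -1.14 -1.78 0 0 0;0.16 -1.5 -2.35 0 0 0;0.21 -1.9 -2.94 0 0 0;0.21 -1.9 -2.94 0 0 0'
python3 -m pendant '0.02 -0.16 -0.25 0 0 0;0.04 -0.27 -0.42 0 0 0;0.04 -0.27 -0.42 0 0 0'
```

```text
t: 18.62
ee_pos: [0.5205, 0.3424, 0.1063]
orientation: [2.553, 0.169, 0.05]
ft_force: [0.6, 0.6, 0.2]
gripper_width: 0.062
t: 19.0
ee_pos: [0.521, 0.3401, 0.1025]
orientation: [2.554, 0.169, 0.051]
ft_force: [-0.1, 0.6, 0.3]
gripper_width: 0.062
```

```bash
python3 -m pendant '0.01 -0.08 -0.13 0 0 0;0.01 -0.08 -0.13 0 0 0;0.02 -0.16 -0.25 0 0 0;0.02 -0.16 -0.25 0 0 0'
python3 -m pendant '0.01 -0.05 -0.08 0 0 0;0.01 -0.05 -0.08 0 0 0'
```

```text
t: 19.5
ee_pos: [0.5211, 0.3385, 0.1]
orientation: [2.554, 0.169, 0.05]
ft_force: [0.5, -0.0, -0.1]
gripper_width: 0.0616
t: 19.75
ee_pos: [0.5213, 0.338, 0.0992]
orientation: [2.554, 0.169, 0.05]
ft_force: [0.8, 0.9, -0.3]
gripper_width: 0.0621
```

```bash
python3 -m pendant '0.01 -0.05 -0.08 0 0 0;0.01 -0.05 -0.08 0 0 0;0.01 -0.1 -0.16 0 0 0;0.01 -0.1 -0.16 0 0 0'
python3 -m pendant '0.01 -0.05 -0.08 0 0 0;0.01 -0.05 -0.08 0 0 0'
python3 -m pendant '0.01 -0.05 -0.08 0 0 0;0.01 -0.05 -0.08 0 0 0'
```

```text
t: 20.25
ee_pos: [0.5215, 0.3377, 0.0985]
orientation: [2.554, 0.169, 0.052]
ft_force: [-2.8, 4.9, 11.1]
gripper_width: 0.0618
t: 20.5
ee_pos: [0.5216, 0.3376, 0.0982]
orientation: [2.555, 0.169, 0.053]
ft_force: [-6.1, 8.5, 18.1]
gripper_width: 0.0617
t: 20.75
ee_pos: [0.5217, 0.3375, 0.0979]
orientation: [2.556, 0.169, 0.053]
ft_force: [-7.5, 12.3, 25.1]
gripper_width: 0.0619
```

```bash
python3 -m pendant '-0.02 0.1 0.16 0 0 0;-0.02 0.1 0.16 0 0 0'
python3 -m pendant '0 0 0 0 0 0;0 0 0 0 0 0;0 0 0 0 0 0;0 0 0 0 0 0' 1
python3 -m pendant '-0.14 1.1 1.7 0 0 0;-0.43 3.3 5 0 0 0;-0.86 6.55 10 0 0 0;-0.86 6.55 10 0 0 0;-0.86 6.55 10 0 0 0'
python3 - <<'E'
from h import *
snap('wrist','w9'); snap('scene','scene9'); print(ctrl.get_obs()['ee_pos'])
E=np.load('E.npy')
for vs in (['w9'],['w9','scene9']):
    for z0 in (.0165,.020):
        x,s=fit(in_rebate('pane',E),[view(v) for v in vs],(0,0,0,z0),(.0015,.0015,.01,.002),(1.5,.8)); print(vs,x.round(4),round(s,2))
Rr=Re(E[3],E[4]); G=grad(view('w9')[1],.8); L=samp(segs(rect(.089,.064,.0025)))
# tilt check
def place(x): return ((L@RR.from_rotvec([x[3],x[4],x[2]]).as_matrix().T)+[x[0],x[1],x[5]])@Rr.T+E[:3]
x,s=fit(place,[view('w9')],(0,0,0,0,0,.0165),(.0015,.0015,.01,.02,.02,.002),(1.5,.8)); print('tilt',x.round(4),s)
E
```

```text
t: 21.0
ee_pos: [0.5215, 0.3377, 0.0985]
orientation: [2.555, 0.169, 0.052]
ft_force: [-2.3, 5.4, 10.9]
gripper_width: 0.0619
t: 21.5
ee_pos: [0.5214, 0.337, 0.0976]
orientation: [2.554, 0.169, 0.05]
ft_force: [-0.7, -0.1, 1.0]
gripper_width: 0.0853
t: 22.12
ee_pos: [0.5126, 0.4023, 0.1972]
orientation: [2.553, 0.17, 0.05]
ft_force: [0.7, -0.4, 0.4]
gripper_width: 0.085
[0.51246514 0.40164054 0.19652716]
['w9'] [-0.0007 -0.0002  0.0019  0.0145] -18.91
['w9'] [-0.0007 -0.0002  0.0019  0.0145] -18.91
['w9', 'scene9'] [-0.0008 -0.0003  0.002   0.0146] -29.68
['w9', 'scene9'] [-0.0007 -0.0002  0.0019  0.0146] -29.68
tilt [-0.0005 -0.0001  0.0014 -0.0012 -0.0151  0.0135] -18.897180557250977
```

The pane is home: x -0.7 mm, y -0.2 mm, flat, with the same -2 to -3 mm z bias as the spacer. The bezel is next.

```bash
python3 -m pendant '0 0 5 0.18 0.024 0;0 -3 10 0.36 0.047 0;-0.5 -8 11 0.54 0.071 0;-1 -14 11 0.578 0.076 0;-1.5 -20 11 0.578 0.076 0;-2 -26 11 0.578 0.076 0'
python3 -m pendant '-0.5 -5 0 0 0 0.18;-1 -10 0 0 0 0.36;-1.5 -15 0 0 0 0.54;-2 -20 0 0 0 0.72;-2.3 -25 -3 0 0 0.795;-2.3 -26.5 -8 0 0 0.795;-2.3 -26.5 -14 0 0 0.795;-2.3 -26.5 -14 0 0 0.795'
python3 - <<'E'
from h import *
o=ctrl.get_obs();print(o['ee_pos']); c=snap('wrist','w10'); o=ctrl.get_obs(); print(o['ee_pos'],o['orientation'])
a=np.arctan2(o['orientation'][1],o['orientation'][0])*2; a=(a+np.pi)%(2*np.pi)-np.pi; print('angle',a)
for x0 in((.469,-.124,-.645),(.471,-.126,-.63)):
    x,s=fit(place_part('bezel'),[view('w10')],x0,(.004,.004,.04)); print(x.round(4),s,'shift',((x[:2]-o['ee_pos'][:2])*100).round(2),'turn',round(x[2]+np.pi/2-a,4))
E
```

```text
t: 22.98
ee_pos: [0.4917, 0.14, 0.3069]
orientation: [3.134, 0.206, -0.001]
ft_force: [1.3, 0.0, 0.8]
gripper_width: 0.0851
t: 23.98
ee_pos: [0.4666, -0.1218, 0.1645]
orientation: [-2.805, -1.4, 0.008]
ft_force: [1.3, 0.1, 0.5]
gripper_width: 0.0852
[ 0.46659288 -0.1217987   0.16445458]
[ 0.46844391 -0.12220294  0.16702277] [-2.80723093 -1.40237773  0.0035122 ]
angle 0.9265896402739431
[ 0.4674 -0.1228 -0.6449] -12.319818496704102 shift [-0.1  -0.06] turn -0.0007
[ 0.4675 -0.1229 -0.6448] -12.314896583557129 shift [-0.09 -0.07] turn -0.0006
```

```bash
python3 -m pendant '-0.1 -0.06 -5 0 0 0;-0.1 -0.06 -10 0 0 0;-0.1 -0.06 -14 0 0 0;-0.1 -0.06 -16 0 0 0;-0.1 -0.06 -16 0 0 0;-0.1 -0.06 -16 0 0 0'
python3 -m pendant '0 0 0 0 0 0;0 0 0 0 0 0;0 0 0 0 0 0;0 0 0 0 0 0;0 0 0 0 0 0;0 0 0 0 0 0' -1
python3 -m pendant '0 0 0.5 0 0 0;0 0 2 0 0 0;0 0 5 0 0 0;0 0 10 0 0 0;0 0 16 0 0 0;0 0 22 0 0 0;0 0 28 0 0 0;0 0 30 0 0 0'
```

```text
t: 24.78
ee_pos: [0.4701, -0.1234, 0.0095]
orientation: [2.808, 1.405, 0.004]
ft_force: [-0.4, 0.3, -0.4]
gripper_width: 0.0853
t: 25.52
ee_pos: [0.4696, -0.1233, 0.0092]
orientation: [2.808, 1.404, 0.004]
ft_force: [-2.4, 2.1, 24.1]
gripper_width: 0.0622
t: 26.52
ee_pos: [0.4693, -0.1232, 0.3125]
orientation: [2.806, 1.403, 0.008]
ft_force: [0.2, 1.0, -1.4]
gripper_width: 0.0621
```

```bash
python3 -m pendant '0 5 0 0 0 -0.15;0 10 0 0 0 -0.3;0.5 15 0 0 0 -0.45;1 20 0 0 0 -0.6;2 25 0 0 0 -0.75;3.5 30 0 0 0 -0.795;4.8 34 -1 0 0 -0.795;5.8 36.8 -1.5 0 0 -0.795'
python3 -m pendant '0 0 0 0 0 0;0 0 0 0 0 0;0 0 0 0 0 0'
python3 - <<'E'
from h import *
o=ctrl.get_obs(); print(o['ee_pos'],o['orientation'],o['gripper_width']); snap('wrist','w11');snap('scene','scene11')
o=ctrl.get_obs(); fn=held2('bezel',o)
for vs in(['w11'],['w11','scene11']):
  for d0 in((-.0005,0,-.013,0,0),(-.0005,0,-.007,0,0)):
    h,f=fit(fn,[view(v) for v in vs],d0,(.002,.002,.003,.01,.02),(1.5,.8)); print(vs,h.round(4),round(f,2))
rows(np.load('E.npy'),h[:3],(.06,))
E
```

```text
t: 27.52
ee_pos: [0.5263, 0.2467, 0.2932]
orientation: [3.135, 0.209, 0.001]
ft_force: [-0.4, -0.6, -0.3]
gripper_width: 0.0623
t: 27.9
ee_pos: [0.5266, 0.2441, 0.2934]
orientation: [3.135, 0.206, 0.002]
ft_force: [-0.4, 0.0, -1.0]
gripper_width: 0.0623
[0.526565   0.24411286 0.29335312] [3.13471180e+00 2.06272987e-01 2.07703363e-03] 0.06229692543009689
['w11'] [-0.0006 -0.0009 -0.0093  0.0029  0.0432] -13.05
['w11'] [-0.0006 -0.001  -0.0095  0.004   0.047 ] -13.06
['w11', 'scene11'] [-0.0016  0.0007 -0.0096  0.002   0.019 ] -24.05
['w11', 'scene11'] [-0.0015  0.0006 -0.0097  0.0054  0.0143] -24.01
0.06 [ -0.74  11.67 -16.03] [-0.579 -0.075 -0.001] TCP [0.5193 0.361  0.1329]
```

```bash
python3 -m pendant '-0.1 2 0 -0.08 -0.01 0;-0.3 5 0 -0.2 -0.026 0;-0.5 8.5 -1 -0.32 -0.042 0;-0.7 11.5 -3 -0.44 -0.057 0;-0.8 13.5 -6 -0.54 -0.07 0;-0.8 13.5 -10 -0.579 -0.075 0;-0.8 12.7 -13.5 -0.579 -0.075 0;-0.75 11.9 -15.7 -0.579 -0.075 0'
python3 -m pendant '0 -0.2 -0.3 0 0 0;0 -0.2 -0.3 0 0 0;0 -0.2 -0.3 0 0 0'
python3 - <<'E'
from h import *
snap('wrist','w12');snap('scene','scene12'); E=np.load('E.npy')
o=ctrl.get_obs(); print(o['ee_pos']); fn=held2('bezel',o)
for vs in(['w12'],['w12','scene12']):
  for d0 in((-.0005,0,-.012,0,0),(-.0005,0,-.008,0,0)):
    h,f=fit(fn,[view(v) for v in vs],d0,(.002,.002,.003,.01,.02),(1.5,.8)); print(vs,h.round(4),round(f,2))
    if len(vs)==1: hw=h
rows(E,(hw[0],hw[1],-.0095),(.06,.045,.032))
E
```

```text
t: 29.0
ee_pos: [0.5188, 0.3632, 0.1338]
orientation: [2.552, 0.17, 0.047]
ft_force: [0.2, 0.5, 0.1]
gripper_width: 0.0622
t: 29.38
ee_pos: [0.5198, 0.3625, 0.1339]
orientation: [2.554, 0.169, 0.051]
ft_force: [0.5, 0.6, -0.7]
gripper_width: 0.0619
[0.51959513 0.36244135 0.13363323]
['w12'] [-0.0007 -0.0002 -0.0053  0.0002 -0.0077] -13.61
['w12'] [-0.0007  0.0034 -0.0063  0.0038  0.0326] -13.74
['w12', 'scene12'] [-0.0007  0.0003 -0.0039 -0.0001 -0.0284] -25.08
['w12', 'scene12'] [-0.0007  0.0002 -0.0041 -0.     -0.0242] -25.08
0.06 [-0.14  0.08 -0.21] [-0.001  0.    -0.001] TCP [0.5182 0.3633 0.1316]
0.045 [-0.04 -0.74 -1.46] [-0.001  0.    -0.001] TCP [0.5192 0.3551 0.1191]
0.032 [ 0.06 -1.45 -2.54] [-0.001  0.    -0.001] TCP [0.5202 0.348  0.1082]
```

```bash
python3 -m pendant '0.03 -0.8 -1 0 0 0;0.07 -1.3 -1.7 0 0 0;0.09 -1.64 -2.23 0 0 0;0.09 -1.64 -2.23 0 0 0;0.09 -1.64 -2.23 0 0 0'
python3 -m pendant '0.02 -0.11 -0.17 0 0 0;0.03 -0.22 -0.33 0 0 0;0.04 -0.27 -0.42 0 0 0;0.04 -0.27 -0.42 0 0 0'
python3 -c "
from h import *
E=np.load('E.npy');o=ctrl.get_obs();print(Re(E[3],E[4]).T@(o['ee_pos']-E[:3]),o['ft_force'])"
```

```text
t: 30.1
ee_pos: [0.5203, 0.3457, 0.1105]
orientation: [2.553, 0.169, 0.049]
ft_force: [0.1, -0.0, -0.8]
gripper_width: 0.0624
t: 30.6
ee_pos: [0.5206, 0.3428, 0.1061]
orientation: [2.553, 0.169, 0.049]
ft_force: [-0.0, -0.7, 0.3]
gripper_width: 0.0623
[-0.00026741  0.00038055  0.01790255] [-0.02025362 -0.65959872  0.25203349]
```

```bash
python3 -m pendant '0.01 -0.08 -0.13 0 0 0;0.02 -0.16 -0.25 0 0 0;0.02 -0.16 -0.25 0 0 0'
python3 -m pendant '0.01 -0.06 -0.09 0 0 0;0.01 -0.06 -0.09 0 0 0;0.01 -0.06 -0.09 0 0 0'
python3 -m pendant '0.01 -0.06 -0.09 0 0 0;0.01 -0.06 -0.09 0 0 0;0.01 -0.06 -0.09 0 0 0'
```

```text
t: 30.98
ee_pos: [0.5207, 0.3412, 0.1036]
orientation: [2.553, 0.169, 0.049]
ft_force: [0.7, 0.1, -0.5]
gripper_width: 0.0621
t: 31.35
ee_pos: [0.5209, 0.3408, 0.1029]
orientation: [2.553, 0.169, 0.049]
ft_force: [-0.8, 1.3, 0.5]
gripper_width: 0.0625
t: 31.72
ee_pos: [0.5209, 0.3399, 0.1017]
orientation: [2.552, 0.169, 0.049]
ft_force: [0.2, 0.1, -0.3]
gripper_width: 0.0624
```

```bash
python3 -m pendant '0.01 -0.06 -0.09 0 0 0;0.01 -0.06 -0.09 0 0 0;0.01 -0.06 -0.09 0 0 0'
python3 -m pendant '0.01 -0.06 -0.09 0 0 0;0.01 -0.06 -0.09 0 0 0;0.01 -0.06 -0.09 0 0 0'
```

```text
t: 32.1
ee_pos: [0.521, 0.3396, 0.1012]
orientation: [2.553, 0.169, 0.049]
ft_force: [-2.4, 3.0, 4.3]
gripper_width: 0.0625
t: 32.48
ee_pos: [0.521, 0.3393, 0.1007]
orientation: [2.553, 0.169, 0.05]
ft_force: [-6.0, 6.4, 12.3]
gripper_width: 0.062
```

```bash
python3 -m pendant '0.01 -0.05 -0.08 0 0 0;0.01 -0.05 -0.08 0 0 0;0 0 0 0 0 0'
python3 -m pendant '0 0 0 0 0 0;0 0 0 0 0 0;0 0 0 0 0 0;0 0 0 0 0 0' 1
python3 -m pendant '-0.14 1.1 1.7 0 0 0;-0.43 3.3 5 0 0 0;-0.86 6.55 10 0 0 0;-0.86 6.55 10 0 0 0;-0.86 6.55 10 0 0 0'
python3 - <<'E'
from h import *
snap('wrist','w13'); snap('scene','scene13'); print(ctrl.get_obs()['ee_pos'])
E=np.load('E.npy'); Rr=Re(E[3],E[4])
for vs in (['w13'],['w13','scene13']):
    for z0 in (.023,.026):
        x,s=fit(in_rebate('bezel',E),[view(v) for v in vs],(0,0,0,z0),(.0015,.0015,.01,.002),(1.5,.8)); print(vs,x.round(4),round(s,2))
L=samp(segs(rect(.089,.064,.004))+segs(rect(.063,.038,.004)))
def place(x): return ((L@RR.from_rotvec([x[3],x[4],x[2]]).as_matrix().T)+[x[0],x[1],x[5]])@Rr.T+E[:3]
x,s=fit(place,[view('w13')],(0,0,0,0,0,.023),(.0015,.0015,.01,.02,.02,.002),(1.5,.8)); print('tilt',x.round(4),s)
b=base(E)[1]; y,s=fit(lambda x:place_easel(e4(x)),[view('w13')],(b[0],b[1],E[3],E[4]),(.002,.002,.01,.01),(1.5,.8)); print('easel',e4(y).round(4),E)
E
```

```text
t: 32.85
ee_pos: [0.521, 0.3392, 0.1005]
orientation: [2.553, 0.169, 0.05]
ft_force: [-1.4, 1.5, 2.7]
gripper_width: 0.0619
t: 33.35
ee_pos: [0.5212, 0.3388, 0.0999]
orientation: [2.553, 0.169, 0.049]
ft_force: [0.0, -1.0, 0.1]
gripper_width: 0.0853
t: 33.98
ee_pos: [0.5124, 0.4041, 0.1996]
orientation: [2.552, 0.17, 0.049]
ft_force: [0.0, 0.0, -1.6]
gripper_width: 0.086
[0.51227782 0.4034257  0.19892003]
['w13'] [-0.0001 -0.0005  0.0024  0.0166] -13.96
['w13'] [-0.0001 -0.0006  0.0023  0.0166] -13.97
['w13', 'scene13'] [-0.0018  0.0006  0.0033  0.0313] -23.13
['w13', 'scene13'] [-0.0018  0.0007  0.0024  0.0315] -23.14
tilt [-0.0018 -0.0006  0.0026  0.0015  0.0795  0.0171] -14.538675308227539
easel [ 0.5218  0.3319  0.0903 -1.4349  0.5709] [ 0.5215  0.3328  0.0913 -1.4398  0.5835]
```

The bezel's contact height matches home (TCP 12 mm up, grip offset about -11 mm), but the single-view tilt is ambiguous. I'll take two more wrist viewpoints for a joint fit.

```bash
python3 -m pendant '5 0 1 0 0 0;9 0 1 0 0 0;9 0 1 0 0 0;9 0 1 0 0 0'
python3 -c "
from h import *
snap('wrist','w14'); print(ctrl.get_obs()['ee_pos'])"
python3 -m pendant '-5 -3 2 0 0 0;-10 -7 5 0 0 0;-16 -9 5 0 0 0;-16 -9 5 0 0 0;-16 -9 5 0 0 0'
cat > joint.py <<'E'
from h import *
E=np.load('E.npy'); vs=[view(f) for f in('w13','w14','w15')]; b=base(E)[1]
y,s=fit(lambda x:place_easel(e4(x)),vs,(b[0],b[1],E[3],E[4]),(.002,.002,.01,.01),(1.5,.8)); y=e4(y); print('easel',y.round(4),s)
L=samp(segs(rect(.089,.064,.004))+segs(rect(.063,.038,.004)))
for E0 in (y,E):
  Rr=Re(E0[3],E0[4])
  def place(x): return ((L@RR.from_rotvec([x[3],x[4],x[2]]).as_matrix().T)+[x[0],x[1],x[5]])@Rr.T+E0[:3]
  for t in(0,.05):
    x,s=fit(place,vs,(0,0,0,0,t,.022),(.0015,.0015,.01,.02,.02,.002),(1.5,.8)); print('xyz yaw rx ry z',x.round(4),s)
    x,s=fit(place,vs,(0,0,0,0,-t,.025),(.0015,.0015,.01,.02,.02,.002),(1.5,.8)); print('xyz yaw rx ry z',x.round(4),s)
  for z in(.017,.020,.023,.026): print(z,sum(score(c,grad(im,.8),place((0,0,0,0,0,z))) for c,im in vs).round(2),end=' ')
E
python3 - <<'E'
from h import *
snap('wrist','w15'); print(ctrl.get_obs()['ee_pos'])
E
python3 joint.py
```

```text
t: 34.58
ee_pos: [0.6021, 0.4037, 0.209]
orientation: [2.552, 0.169, 0.047]
ft_force: [0.2, 1.1, 0.1]
gripper_width: 0.0852
[0.60179418 0.40402903 0.20935168]
t: 35.25
ee_pos: [0.4421, 0.3147, 0.2606]
orientation: [2.553, 0.171, 0.05]
ft_force: [0.3, 0.2, -0.1]
gripper_width: 0.0853
[0.44292243 0.31493744 0.26025905]
easel [ 0.5218  0.3325  0.0906 -1.437   0.5741] -28.760967254638672
xyz yaw rx ry z [-0.0008 -0.0006 -0.0246  0.1135  0.1125  0.0181] -39.141334533691406
xyz yaw rx ry z [-0.0008 -0.0006 -0.0245  0.1131  0.1115  0.0181] -39.145263671875
xyz yaw rx ry z [-0.0008 -0.0006 -0.0254  0.1091  0.1163  0.0181] -39.13335418701172
xyz yaw rx ry z [-0.0008 -0.0006 -0.0261  0.1143  0.1139  0.0182] -39.13848876953125
0.017 34.16 0.02 35.99 0.023 33.61 0.026 32.04 xyz yaw rx ry z [-0.0008 -0.0004 -0.0227  0.118   0.1235  0.0174] -39.141990661621094
xyz yaw rx ry z [-0.0007 -0.0003 -0.0233  0.1177  0.1203  0.0173] -39.14255905151367
xyz yaw rx ry z [-0.0008 -0.0003 -0.0249  0.1155  0.122   0.0174] -39.13713073730469
xyz yaw rx ry z [-0.0007 -0.0003 -0.0231  0.1181  0.1189  0.0174] -39.14318084716797
0.017 35.18 0.02 35.93 0.023 35.28 0.026 31.27
```

The joint fit is unconvincing: it wants a 0.11 rad tilt at an impossibly low centre, probably latching onto the bevel and window-depth edges. A gentle touch with shut fingertips on the bezel's borders will measure its face height directly.

```bash
python3 - <<'E'
from h import *
E=np.load('E.npy')
for xy in((.034,0),(-.034,0),(0,.027),(0,-.027)):
    print(xy); rows(E,(0,0,0),(.06,.04,.031),xy)
E
```

```text
(0.034, 0)
0.06 [  7.8    2.25 -10.02] [ 0.    -0.    -0.002] TCP [0.5209 0.3374 0.1601]
0.04 [  7.94   1.16 -11.68] [ 0.    -0.    -0.002] TCP [0.5223 0.3265 0.1434]
0.031 [  8.01   0.67 -12.44] [ 0.    -0.    -0.002] TCP [0.523  0.3216 0.1359]
(-0.034, 0)
0.06 [  7.06   7.88 -13.76] [ 0.    -0.    -0.002] TCP [0.5135 0.3937 0.1226]
0.04 [  7.2    6.78 -15.43] [ 0.    -0.    -0.002] TCP [0.5149 0.3828 0.1059]
0.031 [  7.26   6.29 -16.18] [ 0.    -0.    -0.002] TCP [0.5156 0.3779 0.0984]
(0, 0.027)
0.06 [ 10.1    5.42 -11.89] [ 0.    -0.    -0.002] TCP [0.544  0.3691 0.1414]
0.04 [ 10.25   4.32 -13.56] [ 0.    -0.    -0.002] TCP [0.5454 0.3582 0.1247]
0.031 [ 10.31   3.83 -14.31] [ 0.    -0.    -0.002] TCP [0.546  0.3533 0.1172]
(0, -0.027)
0.06 [  4.75   4.71 -11.89] [ 0.    -0.    -0.002] TCP [0.4904 0.362  0.1414]
0.04 [  4.89   3.62 -13.56] [ 0.    -0.    -0.002] TCP [0.4919 0.3511 0.1247]
0.031 [  4.96   3.13 -14.31] [ 0.    -0.    -0.002] TCP [0.4925 0.3462 0.1172]
```

```bash
python3 -m pendant '3 1 -2 0 0 0;6 2 -5 0 0 0;7.8 2.25 -8 0 0 0;7.8 2.25 -10.02 0 0 0;7.8 2.25 -10.02 0 0 0;7.94 1.16 -11.68 0 0 0;8.01 0.67 -12.44 0 0 0;8.01 0.67 -12.44 0 0 0' -1
for i in 1; do python3 -m pendant '0.01 -0.08 -0.13 0 0 0;0.01 -0.08 -0.13 0 0 0'; done
python3 -m pendant '0.01 -0.06 -0.09 0 0 0;0.01 -0.06 -0.09 0 0 0'
python3 -c "
from h import *
E=np.load('E.npy');o=ctrl.get_obs();print(Re(E[3],E[4]).T@(o['ee_pos']-E[:3]),o['ft_force'],o['gripper_width'])"
```

```text
t: 36.3
ee_pos: [0.5225, 0.321, 0.1362]
orientation: [2.553, 0.169, 0.049]
ft_force: [0.1, -0.7, -0.2]
gripper_width: -0.0001
t: 36.55
ee_pos: [0.5229, 0.3206, 0.1348]
orientation: [2.553, 0.169, 0.05]
ft_force: [0.5, -1.2, -1.0]
gripper_width: -0.0001
t: 36.8
ee_pos: [0.5229, 0.3197, 0.1335]
orientation: [2.553, 0.169, 0.049]
ft_force: [0.5, 0.3, 0.7]
gripper_width: -0.0002
[ 0.0342373  -0.00034239  0.02797992] [0.53586825 0.25256967 0.7435694 ] -0.00019657271110860988
```

```bash
python3 -m pendant '0.005 -0.04 -0.06 0 0 0;0.005 -0.04 -0.06 0 0 0'
python3 -m pendant '0.005 -0.04 -0.06 0 0 0;0.005 -0.04 -0.06 0 0 0'
python3 -m pendant '0.005 -0.04 -0.06 0 0 0;0.005 -0.04 -0.06 0 0 0'
python3 -c "
from h import *
E=np.load('E.npy');o=ctrl.get_obs();print(Re(E[3],E[4]).T@(o['ee_pos']-E[:3]),o['ft_force'])"
```

```text
t: 37.05
ee_pos: [0.523, 0.3196, 0.1332]
orientation: [2.553, 0.169, 0.05]
ft_force: [-1.1, 2.5, 5.0]
gripper_width: -0.0003
t: 37.3
ee_pos: [0.523, 0.3195, 0.1332]
orientation: [2.554, 0.169, 0.051]
ft_force: [-4.7, 4.9, 12.8]
gripper_width: 0.0002
t: 37.55
ee_pos: [0.5231, 0.3195, 0.1331]
orientation: [2.554, 0.169, 0.051]
ft_force: [-6.8, 8.2, 19.4]
gripper_width: 0.0005
[ 0.03421977 -0.00016141  0.02752946] [-6.81247188  8.22562686 19.39768971]
```

```bash
python3 -m pendant '-0.14 1.09 1.67 0 0 0;-0.5 4 -0.2 0 0 0;-0.88 6.72 -2.08 0 0 0;-0.88 6.72 -2.08 0 0 0;-0.8 6.2 -2.9 0 0 0;-0.76 5.82 -3.46 0 0 0;-0.76 5.82 -3.46 0 0 0'
python3 -m pendant '0.01 -0.06 -0.09 0 0 0;0.01 -0.06 -0.09 0 0 0'
python3 -m pendant '0.01 -0.06 -0.09 0 0 0;0.01 -0.06 -0.09 0 0 0'
python3 -c "
from h import *
E=np.load('E.npy');o=ctrl.get_obs();print(Re(E[3],E[4]).T@(o['ee_pos']-E[:3]),o['ft_force'])"
```

```text
t: 38.42
ee_pos: [0.5155, 0.3755, 0.0969]
orientation: [2.552, 0.168, 0.048]
ft_force: [0.1, -0.2, 0.4]
gripper_width: 0.0003
t: 38.67
ee_pos: [0.5156, 0.3761, 0.0964]
orientation: [2.553, 0.169, 0.05]
ft_force: [0.1, 0.3, -0.6]
gripper_width: 0.0
t: 38.92
ee_pos: [0.5157, 0.3757, 0.0956]
orientation: [2.553, 0.169, 0.05]
ft_force: [-0.8, 2.2, 3.5]
gripper_width: 0.0002
[-0.03377401 -0.00014241  0.02742243] [-0.79866763  2.16348615  3.52388396]
```

```bash
python3 -m pendant '-0.14 1.09 1.67 0 0 0;1.4 0 2.6 0 0 0;2.91 -1.37 3.54 0 0 0;2.91 -1.37 3.54 0 0 0;2.98 -1.9 2.7 0 0 0;3.03 -2.3 2.12 0 0 0;3.03 -2.3 2.12 0 0 0'
python3 -m pendant '0.01 -0.08 -0.13 0 0 0;0.01 -0.08 -0.13 0 0 0'
python3 -m pendant '0.01 -0.06 -0.09 0 0 0;0.01 -0.06 -0.09 0 0 0'
python3 -c "
from h import *
E=np.load('E.npy');o=ctrl.get_obs();print(Re(E[3],E[4]).T@(o['ee_pos']-E[:3]),o['ft_force'])"
```

```text
t: 39.8
ee_pos: [0.5454, 0.3519, 0.1155]
orientation: [2.552, 0.17, 0.047]
ft_force: [1.0, 1.4, -0.4]
gripper_width: -0.0004
t: 40.05
ee_pos: [0.546, 0.3518, 0.1152]
orientation: [2.553, 0.17, 0.049]
ft_force: [0.1, -0.2, -0.6]
gripper_width: -0.0005
t: 40.3
ee_pos: [0.5462, 0.3513, 0.1144]
orientation: [2.553, 0.17, 0.05]
ft_force: [0.2, 1.5, 2.3]
gripper_width: 0.0001
[0.00012296 0.02686685 0.0275994 ] [0.18971529 1.5306665  2.25672876]
```

```bash
python3 -m pendant '-0.14 1.09 1.67 0 0 0;-0.43 3.3 5 0 0 0;-0.86 6.55 10 0 0 0;-1 7.6 11.7 0 0 0;-1 7.6 11.7 0 0 0;-1 7.6 11.7 0 0 0;-1 7.6 11.7 0 0 0'
python3 - <<'E'
from h import *
E=np.load('E.npy'); snap('wrist','w16'); print(ctrl.get_obs()['ft_force'])
x,s=fit(in_rebate('bezel',E),[view('w16')],(0,0,0,.023),(.0015,.0015,.01,.002),(1.5,.8)); print(x.round(4),s)
x,s=fit(lambda x:in_rebate('bezel',E)((x[0],x[1],x[2],.023)),[view('w16')],(0,0,0),(.0015,.0015,.01),(1.5,.8)); print(x.round(4),s)
b=base(E)[1]; y,s=fit(lambda x:place_easel(e4(x)),[view('w16')],(b[0],b[1],E[3],E[4]),(.002,.002,.01,.01),(1.5,.8)); print('easel',e4(y).round(4))
ctrl.finish_job()
E
```

```text
t: 41.18
ee_pos: [0.536, 0.4261, 0.2301]
orientation: [2.551, 0.169, 0.047]
ft_force: [0.2, 0.4, -0.0]
gripper_width: 0.0006
[0.82788837 0.0104854  0.75216434]
[-0.0002 -0.0006  0.0032  0.0157] -14.522851943969727
[-0.0036 -0.0001  0.0094] -13.467048645019531
easel [ 0.5216  0.332   0.0904 -1.4334  0.5721]
the job is handed in; nothing more can be done
```

I laid the spacer, the pane and the bezel in the box frame in that order, letting go of each once it was seated, and handed the job in at about 41 s. The system gave no verdict.

**Checks that agreed**
- **Spacer and pane:** after release, the wrist-camera fits put both within about 1 mm of the middle and square. The pane also showed no real tilt.
- **Bezel height:** touching it with the shut fingertips put its face 27.5, 27.4 and 27.6 mm above the rebate floor, at both ends and one long side. That means it is flat and flush with the 27 mm front to within about 0.5 mm.
- **Easel:** its fitted position changed by about 1 mm or less, with the slope fit about 0.01 rad lower. That is within what the fit can resolve.

**Checks that disagreed**
- **Camera height:** the fits read low for every part, by about 3 mm for the spacer, 2 mm for the pane and 6–7 mm for the bezel.
- **Bezel tilt:** a three-view fit suggested about 0.11 rad of tilt, at a height that would put the bezel inside the pane. I set this aside because the touch measurements contradict it.
- **Bezel position along its length:** the last fit with height left free gave -0.2 mm. With height held at 23 mm it gave -3.6 mm and a poorer match, so this is less certain. The walls' 1.5 mm play should keep it well inside the limit.

**Not checked:** I did not measure the water caddy, brush jar or paint jar again at the end. Every carry passed above or well clear of them, and I saw no unexpected force.

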